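Steady the divider stand and load the top layer

TASK

In the shallow wooden tray a white divider stand straddles a small packed box and rocks: turn it in place by its blue grip, without lifting it out of the tray, until both short legs (orange feet, and orange discs on the plate above them) stand on the tray's green step, the long legs stand on the tray floor, and it no longer rocks. Then load the top layer: take the two kraft boxes from the sloping rack and set them flat, right way up, on the stand's plate, one on each side of the grip, and last lay the stack of cards flat on top of one of those two boxes, roughly centred. Do not disturb the box under the stand or the other things on the bench.

Things in the scene. Friction and masses are not known exactly. Their poses are not given: they have to be found in the camera images.
- tray: Fixed wooden tray, 240 x 240 mm outside; origin under its centre, on the bench. Floor top at z 6 mm; rims 7 mm wide, 17 mm high. A green step with its top at z 18 mm (12 mm above the floor) covers tray x +45 to +113 mm over the whole inner width.
- stand: Loose stand, 0.45 kg. Origin: centre, level with the long feet's undersides. White plate 180 (x) x 130 (y) mm, top at z 68; blue grip on its middle, 14 thick (x), 70 long (y), z 68 to 102. Legs at y +-50: short at x +75 (12 mm shorter), long at x -75. Level when centred in the tray, x along tray x (+-0.2 rad). Starts turned 0.75 to 1.2 rad anticlockwise, tipped 8 deg; to turn it, lift under 30 mm.
- short_foot_1 (a point): centre of the underside of the short foot (orange; an orange disc on the plate above) at stand x +75, y +50 mm
- short_foot_2 (a point): centre of the underside of the short foot (orange; an orange disc on the plate above) at stand x +75, y -50 mm
- long_foot_1 (a point): centre of the underside of the long foot (black; a black disc on the plate above) at stand x -75, y +50 mm
- long_foot_2 (a point): centre of the underside of the long foot (black; a black disc on the plate above) at stand x -75, y -50 mm
- bottom_box: small kraft box 52 x 68 x 36 mm, already packed on the tray floor under the stand; to be left there. Origin: centre of its underside.
- rack: Fixed plywood pick rack 210 mm wide (y), deck 130 mm long sloping up at 30 degrees along +x, with a 14 mm high lip across its low end (towards -x). Origin on the bench under the deck's middle, whose top is 55 mm high there.
- box_a: Loose kraft box 57 (x) x 72 (y) x 40 (z) mm with a white band, about 0.08 kg. Origin: centre of its underside, z out of its top. It lies on the rack's slope, 72 mm side along the slope, so its z axis leans 30 degrees from vertical towards the rack's -x; take it across its 57 mm side, the tool leaning along its z axis.
- box_b: Loose kraft box 50 (x) x 66 (y) x 45 (z) mm with a white band, about 0.08 kg, beside box_a on the rack (either may be on the left), lying the same way. Origin: centre of its underside.
- cards: Loose stack of white cards, one rigid block 57 (x) x 91 (y) x 18 (z) mm, about 0.06 kg, lying on the bench. Origin: centre of its underside.
- brown_roll: brown packing tape roll, 117 mm across, 48 mm high; leave alone
- tape_rule: yellow tape measure, 70 x 70 x 35 mm; leave alone
- green_cup: green speckled cup, 80 mm across, 103 mm high; leave alone
- pad: ink pad, 65 x 99 x 19 mm; leave alone
There are look-alikes about, which are no part of the job. What is shaped like the cards but black or red is not meant.

How it is judged:
On the way, in this order (a step that is already met when the one before it is completed fails the run):
1. the stand, let go of, stands level with both short feet on the step and both long feet on the tray floor (x of each of short_foot_1, short_foot_2 in the frame of tray above 0.043 m and z of short_foot_1 in the frame of tray between 0.0155 and 0.0205 m and z of long_foot_1 in the frame of tray between 0.0035 and 0.0085 m and z of short_foot_2 in the frame of tray between 0.0155 and 0.0205 m and z of long_foot_2 in the frame of tray between 0.0035 and 0.0085 m and angle between stand's own z axis and vertical below 0.03 rad and contact force between the fingers and stand below 0.1 N), for 0.3 s.
2. a first kraft box stands flat on the plate and is let go of, the stand still steady (x of each of short_foot_1, short_foot_2 in the frame of tray above 0.043 m and z of short_foot_1 in the frame of tray between 0.0155 and 0.0205 m and z of long_foot_1 in the frame of tray between 0.0035 and 0.0085 m and z of short_foot_2 in the frame of tray between 0.0155 and 0.0205 m and z of long_foot_2 in the frame of tray between 0.0035 and 0.0085 m and angle between stand's own z axis and vertical below 0.03 rad and ((x of box_a in the frame of stand between 0.02 and 0.08 m and y of box_a in the frame of stand between -0.05 and 0.05 m and z of box_a in the frame of stand between 0.063 and 0.073 m and angle between box_a's own z axis and vertical below 0.1 rad and contact force between the fingers and box_a below 0.1 N) or (x of box_a in the frame of stand between -0.08 and -0.02 m and y of box_a in the frame of stand between -0.05 and 0.05 m and z of box_a in the frame of stand between 0.063 and 0.073 m and angle between box_a's own z axis and vertical below 0.1 rad and contact force between the fingers and box_a below 0.1 N) or (x of box_b in the frame of stand between 0.02 and 0.08 m and y of box_b in the frame of stand between -0.05 and 0.05 m and z of box_b in the frame of stand between 0.063 and 0.073 m and angle between box_b's own z axis and vertical below 0.1 rad and contact force between the fingers and box_b below 0.1 N) or (x of box_b in the frame of stand between -0.08 and -0.02 m and y of box_b in the frame of stand between -0.05 and 0.05 m and z of box_b in the frame of stand between 0.063 and 0.073 m and angle between box_b's own z axis and vertical below 0.1 rad and contact force between the fingers and box_b below 0.1 N))), for 0.1 s.
3. both kraft boxes stand flat on the plate, one on each side of the grip (x of each of short_foot_1, short_foot_2 in the frame of tray above 0.043 m and z of short_foot_1 in the frame of tray between 0.0155 and 0.0205 m and z of long_foot_1 in the frame of tray between 0.0035 and 0.0085 m and z of short_foot_2 in the frame of tray between 0.0155 and 0.0205 m and z of long_foot_2 in the frame of tray between 0.0035 and 0.0085 m and angle between stand's own z axis and vertical below 0.03 rad and contact force between the fingers and box_a below 0.1 N and contact force between the fingers and box_b below 0.1 N and ((x of box_a in the frame of stand between 0.02 and 0.08 m and y of box_a in the frame of stand between -0.05 and 0.05 m and z of box_a in the frame of stand between 0.063 and 0.073 m and angle between each of box_a, box_b's own z axis and vertical below 0.1 rad and x of box_b in the frame of stand between -0.08 and -0.02 m and y of box_b in the frame of stand between -0.05 and 0.05 m and z of box_b in the frame of stand between 0.063 and 0.073 m) or (x of box_a in the frame of stand between -0.08 and -0.02 m and y of box_a in the frame of stand between -0.05 and 0.05 m and z of box_a in the frame of stand between 0.063 and 0.073 m and angle between each of box_a, box_b's own z axis and vertical below 0.1 rad and x of box_b in the frame of stand between 0.02 and 0.08 m and y of box_b in the frame of stand between -0.05 and 0.05 m and z of box_b in the frame of stand between 0.063 and 0.073 m))), for 0.1 s.
At the end, for the whole second after the job is handed in: Stand level (0.03 rad), short feet on the step, long feet on the tray floor; both kraft boxes flat, right way up on its plate, one each side of the grip (centres 20-80 mm from it, within 50 mm of the middle along it); cards flat on one of them, centres within 30 mm; all at rest (x of each of short_foot_1, short_foot_2 in the frame of tray above 0.043 m and z of short_foot_1 in the frame of tray between 0.0155 and 0.0205 m and z of long_foot_1 in the frame of tray between 0.0035 and 0.0085 m and z of short_foot_2 in the frame of tray between 0.0155 and 0.0205 m and z of long_foot_2 in the frame of tray between 0.0035 and 0.0085 m and angle between stand's own z axis and vertical below 0.03 rad and ((x of box_a in the frame of stand between 0.02 and 0.08 m and y of box_a in the frame of stand between -0.05 and 0.05 m and z of box_a in the frame of stand between 0.063 and 0.073 m and angle between each of box_a, box_b's own z axis and vertical below 0.1 rad and x of box_b in the frame of stand between -0.08 and -0.02 m and y of box_b in the frame of stand between -0.05 and 0.05 m and z of box_b in the frame of stand between 0.063 and 0.073 m) or (x of box_a in the frame of stand between -0.08 and -0.02 m and y of box_a in the frame of stand between -0.05 and 0.05 m and z of box_a in the frame of stand between 0.063 and 0.073 m and angle between each of box_a, box_b's own z axis and vertical below 0.1 rad and x of box_b in the frame of stand between 0.02 and 0.08 m and y of box_b in the frame of stand between -0.05 and 0.05 m and z of box_b in the frame of stand between 0.063 and 0.073 m)) and ((z of cards in the frame of box_a between 0.036 and 0.044 m and horizontal distance between cards and box_a below 0.03 m) or (z of cards in the frame of box_b between 0.0415 and 0.0495 m and horizontal distance between cards and box_b below 0.03 m)) and angle between cards's own z axis and vertical below 0.1 rad and linear speed of each of stand, box_a, box_b, cards below 0.02 m/s); the robot touches nothing.
It fails at once if the stand is lifted out of the tray (more than 40 mm above its seated height) (z of stand in the frame of tray above 0.046 m).
It fails at once if the stand is tipped over (angle between stand's own z axis and vertical above 0.45 rad).
It fails at once if the box under the stand is pushed away (more than 20 mm) (distance of bottom_box from where it was at the start of the episode above 0.02 m).
It fails at once if the tape roll, tape measure, green cup or ink pad is disturbed (more than 20 mm) (distance of any of brown_roll, tape_rule, green_cup, pad from where it was at the start of the episode above 0.02 m).
It also fails if it takes over 72 s, if anything falls off the work surface, if the arm or the gripper's body presses on something with over 40 N, if the wrist force passes 120 N, or if a joint passes its speed limit or range.

ROBOT

A 6-joint arm with a two-finger parallel gripper is mounted at the origin on a cart in front of the work surface, level with it; the furniture and walls round the work are solid. World frame = base frame: x ahead of the robot, y to its left, z up, the work surface at z = 0. Lengths are in m, angles in rad, forces in N, time in s.
With the tool pointing down it reaches from about 0.35 to 0.775 m from the base axis. Payload 7.3 kg.
Tool frame: the origin (TCP) lies midway between the tips of the shut fingers; the grasp point (between the pads) lies 19 mm behind it (robot.grip_depth is the z of the grasp point in the tool frame, in m); z points along the fingers, y is the line along which they close (so a half turn about z gives the same grasp; the last joint's range is limited). The gripper opens to 92 mm and grips with 3 to 60 N. Pads are 19 mm wide; open, the fingers measure 130 mm over their backs; the gripper's body (75 mm by 190 mm) begins 47 mm behind the grasp point.
Start: joints at [-1.484, 0.342, 1.524, -0, 1.275, -0.146], TCP at [0.121, -0.511, 0.227] pointing down, gripper open.
Joint ranges: [-2.53, 2.53], [-0.77, 2.02], [0.04, 2.7], [-1, 4.14], [0.28, 2.66], [-3.11, 3.11]. Speed limits (rad/s): [2.57, 2.57, 3.14, 3.14, 3.14, 3.14].

INTERFACE

Orientations are given as [roll, pitch, yaw] about the fixed x, y, z axes, in that order (R = Rz(yaw) Ry(pitch) Rx(roll)).
In Python, from cell import robot, viewer gives the robot as it stands.
- The arm moves only by the tool step_arm, never from a script. Its argument "increments" is a list of rows, each an object with "delta_pos": the shift along the tool's x, y, z in cm, a list of three; "dr": the turn, a rotation vector about the tool's x, y, z in degrees, a list of three; "fingers": the closure, from -1 (fully open) to 1 (shut), so that 0 is half open. In form: [{"delta_pos": [tx, ty, tz], "dr": [wx, wy, wz], "fingers": fingers}, ...]. A call has exactly 5 rows; each row is the pose to reach, as a shift and turn from the pose commanded when the call began, along the tool's axes at that moment; what a row does not reach only later rows make up. A row lasts 1/8 s, in which the tool goes at most 62.5 mm and 10.7 degrees, less where a joint would pass 70% of its speed; a pose out of reach is approached as far as the arm can. A call with a gripper value outside its range is refused whole. The fingers move at their own pace and stop on an object; "newtons" is the grip in N (left out, the last holds). Time passes only in rows, so rows that repeat a pose let the fingers close, or fill a call up. It gives the time, the measured TCP pose, the force, the opening and the grip force at its end, in the units of the state.
- robot.observe(): the state, without advancing time (a new reading comes with each control period).
- viewer.read_camera(name): name is "scene" or "top" or "wrist"; returns the picture (384x512x3 uint8, red, green, blue); there is no depth.
- viewer.camera_params(name): a dict with "K" (3x3 intrinsics, pixels), "k1" (the pictures are not rectified: a ray, as slopes to the right and down, at radius r is drawn at 1 + k1 r^2 times it, then the intrinsics apply), "T" (4x4, takes a point from camera to world coordinates). Camera axes: x right, y down, z forward; pixel columns grow to the right and rows downward; lengths in m; the calibration is good to about 2 mm. A picture is of the moment at which its call begins: read the wrist's pose just before it. camera_params takes no time and is no camera call; for the wrist camera it gives the pose at the moment of the call.
- robot.hand_in(): hands the job in; it is judged then, once.
The state is a dict: "time": time; "qpos": joint angles; "qvel": joint speeds; "joint_efforts": joint torques, N m; "tool_pos": TCP position; "tool_rot": TCP orientation; "contact_force": force on the tool from outside, world axes, zero at the start; "torque": the same for the moment, N m; "opening": finger opening in m; "grip_force": force on a finger pad.
Only numpy, scipy, OpenCV 4.12 (cv2) and the standard library are available. Lean on these libraries where they do the work, as an engineer would, in place of code of your own. Each camera call takes 0.05 s, during which the arm holds its last target. There are 200 camera calls.

## Working session

There is one attempt and no reset: what is moved stays moved. The work goes in short steps, Python scripts to look and compute and a tool call to move; the robot and the scene stay as the last step left them, time stands still between calls to the robot, and variables do not carry over. Pictures are saved under pics/ and viewed, at most 10 in all, crops included, and the job is handed in when it is done.

Besides the shell and the picture viewer there is one more tool, called after ">>>" as a command line: name --argument value ..., lists and objects as JSON in quotes. step_arm: Moves the arm, as the interface text tells. Its arguments: {"type":"object","properties":{"increments":{"type":"array"},"newtons":{"type":"number"}},"required":["increments"]}

```bash
mkdir -p pics; ls; python3 - <<'E'
from cell import robot, viewer
import cv2,numpy as np
print(robot.observe())
ims=[]
for n in("scene","top"):
    im=viewer.read_camera(n); cv2.imwrite(f"pics/{n}0.png",im[:,:,::-1])
    p=viewer.camera_params(n);print(n,p)
p=viewer.camera_params("wrist");print(p)
E
```

```text
pics
{'time': 0.0, 'qpos': array([-1.48402200e+00,  3.42742179e-01,  1.52501434e+00, -1.30163634e-05,
        1.27541598e+00, -1.46010426e-01]), 'qvel': array([ 0.00098724, -0.00081836, -0.0010817 ,  0.0018326 , -0.00291091,
        0.00137638]), 'joint_efforts': array([ 4.20894594e-04, -4.31240952e+01, -2.44216257e+01,  7.18799606e-02,
        5.60735771e-02, -1.18567600e-04]), 'tool_pos': array([ 0.12108755, -0.51042147,  0.22603581]), 'tool_rot': array([-3.14002780e+00, -2.17542027e-04,  2.32788385e-01]), 'contact_force': array([ 0.37580058, -0.82618908, -0.23728155]), 'torque': array([ 0.00580925, -0.03310042, -0.02655918]), 'grip_force': 0.0, 'opening': 0.09209970755988504}
scene {'K': array([[447.34227742,   0.        , 253.19033337],
       [  0.        , 447.34227742, 198.99021529],
       [  0.        ,   0.        ,   1.        ]]), 'k1': -0.07526729949906734, 'T': array([[-0.69902617, -0.30296931,  0.64774378, -0.23809959],
       [-0.71489948,  0.27484037, -0.64294751,  0.69625278],
       [ 0.01676722, -0.91250883, -0.40871322,  0.54172672],
       [ 0.        ,  0.     
[... 217 characters left out ...]
08452462, 'T': array([[-0.00691702, -0.99765588,  0.06808012,  0.4149842 ],
       [-0.99983465,  0.00804499,  0.01630795, -0.07982271],
       [-0.01681742, -0.06795606, -0.99754656,  1.52062637],
       [ 0.        ,  0.        ,  0.        ,  1.        ]])}
{'K': array([[289.39685823,   0.        , 253.04884163],
       [  0.        , 289.39685823, 191.94598882],
       [  0.        ,   0.        ,   1.        ]]), 'k1': -0.06271803107629374, 'T': array([[ 0.23118674, -0.93999716, -0.25091437,  0.18774096],
       [-0.97290888, -0.22363117, -0.05862943, -0.49604854],
       [-0.00100077,  0.25767117, -0.96623215,  0.38439706],
       [ 0.        ,  0.        ,  0.        ,  1.        ]])}
```

View pics/top0.png

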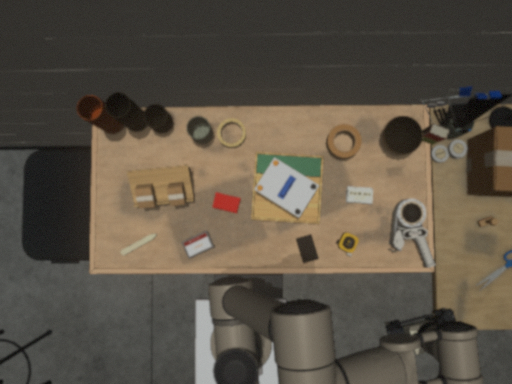

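View pics/scene0.png

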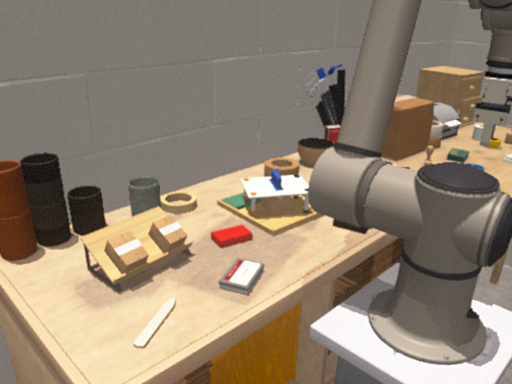

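Top view: the white card stack is near (360,195); the red block (226,203), the black block (307,248) and the ink pad (199,244, white with red and a dark edge) are look-alikes. The rack is at (160,187) and the tray with the stand at (287,187). Scene view: the two boxes are on the rack at (127,252) and (168,233). Next I'll write helpers and make enlarged crops.

```bash
cat > h.py <<'E'
from cell import robot, viewer
import cv2, numpy as np
from scipy.spatial.transform import Rotation as Ro
def shot(n, name=None):
    p=viewer.camera_params(n); im=viewer.read_camera(n)
    if name: cv2.imwrite(f"pics/{name}.png",im[:,:,::-1])
    return im,p
def ray(p,uv):
    uv=np.atleast_2d(np.asarray(uv,float)); K=p["K"]
    d=(uv-K[:2,2])/K[0,0]; s=d.copy()
    for _ in range(20): s=d/(1+p["k1"]*(s**2).sum(1,keepdims=True))
    D=np.c_[s,np.ones(len(s))]@p["T"][:3,:3].T
    return p["T"][:3,3],D
def onplane(p,uv,z):
    c,D=ray(p,uv); return c+D*((z-c[2])/D[:,2:])
def proj(p,X):
    X=np.atleast_2d(X); T=p["T"]; q=(X-T[:3,3])@T[:3,:3]; s=q[:,:2]/q[:,2:]
    return s*(1+p["k1"]*(s**2).sum(1,keepdims=True))*p["K"][0,0]+p["K"][:2,2]
def tri(p1,uv1,p2,uv2):
    A=np.zeros((3,3));b=np.zeros(3);r=[]
    for p,uv in((p1,uv1),(p2,uv2)):
        c,D=ray(p,uv);d=D[0]/np.linalg.norm(D[0]);M=np.eye(3)-np.outer(d,d);A+=M;b+=M@c
    return np.linalg.solve(A,b)
def blobs(mask,amin=4):
    n,l,s,c=cv2.connectedComponentsWithStats(mask.astype(np.uint8))
    return sorted([(int(s[i,4]),c[i].round(1).tolist(),s[i,:4].tolist()) for i in range(1,n) if s[i,4]>=amin],reverse=True)
def hsv(im): return cv2.cvtColor(im,cv2.COLOR_RGB2HSV)
def Rt(yaw,lean=0,az=0):
    """tool down, yaw of tool x; lean: tool back (-z) tilts by lean towards world azimuth az"""
    R=Ro.from_euler('xyz',[np.pi,0,yaw])
    return Ro.from_rotvec(lean*np.array([-np.sin(az),np.cos(az),0]))*R
def go(pos,R):
    """increment from the present pose to TCP pos, rotation R (scipy)"""
    s=robot.observe(); R0=Ro.from_euler('xyz',s["tool_rot"])
    d=R0.inv().apply(np.array(pos)-s["tool_pos"])*100; w=np.degrees((R0.inv()*R).as_rotvec())
    print("delta_pos",d.round(2).tolist(),"dr",w.round(1).tolist())
E
python3 - <<'E'
from h import *
im,p=shot("top")
a=cv2.resize(im[140:235,235:385],None,fx=5,fy=5,interpolation=cv2.INTER_CUBIC)
cv2.imwrite("pics/c1.png",a[:,:,::-1])
b=cv2.resize(im[155:265,115:250],None,fx=5,fy=5,interpolation=cv2.INTER_CUBIC)
cv2.imwrite("pics/c2.png",b[:,:,::-1])
print(onplane(p,[(360,195),(145,195),(178,193),(287,187),(199,244),(307,248),(348,242),(345,141)],0.03).round(3))
E
```

```text
[[ 0.506 -0.417  0.03 ]
 [ 0.512  0.331  0.03 ]
 [ 0.518  0.215  0.03 ]
 [ 0.536 -0.165  0.03 ]
 [ 0.341  0.141  0.03 ]
 [ 0.325 -0.231  0.03 ]
 [ 0.345 -0.372  0.03 ]
 [ 0.696 -0.369  0.03 ]]
```

View pics/c1.png

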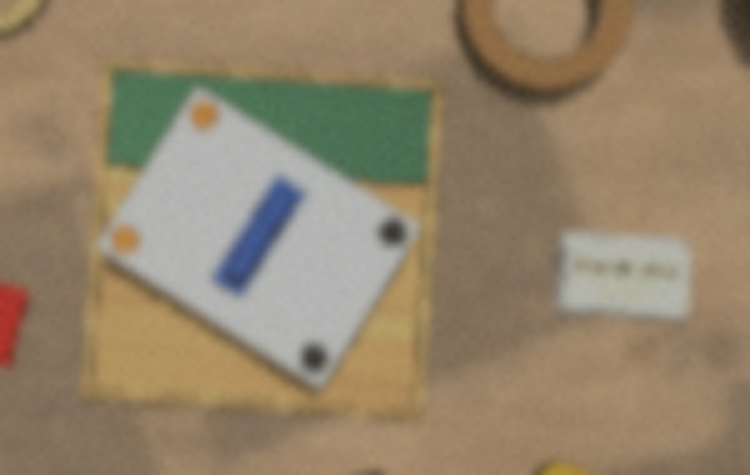

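View pics/c2.png

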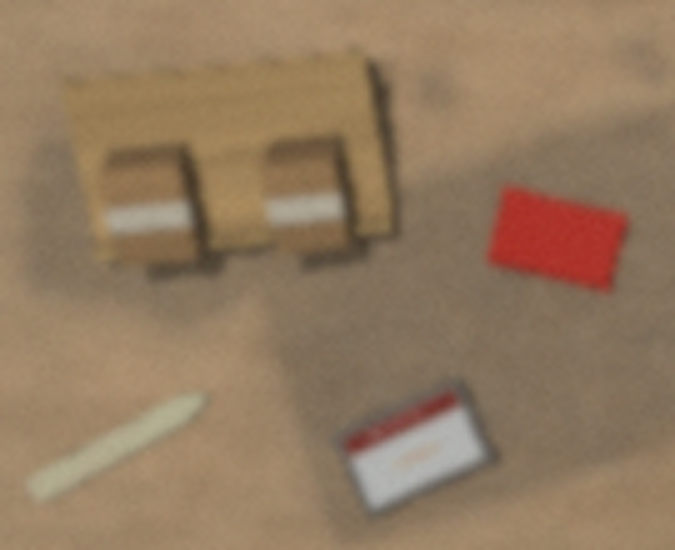

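Crop c1 confirms that the white lettered stack at crop (623,275), top px (360,195), is the cards. The stand's orange discs are at crop (204,116) and (125,240), its black discs at (391,232) and (314,357), and its grip at (258,237). Crop c2 shows the rack with both boxes, the left one wider (so box_a), plus the ink pad and the red block, which aren't wanted.

```bash
cat >> h.py <<'E'
def feats(im):
    H=hsv(im);h,s,v=[H[...,i].astype(int) for i in range(3)]
    return dict(orange=(h>8)&(h<18)&(s>130)&(v>140), blue=(h>105)&(h<130)&(s>110), green=(h>65)&(h<90)&(s>70),
                dark=(v<75), white=(s<60)&(v>140))
E
python3 - <<'E'
from h import *
for n in("top","scene"):
    im,p=shot(n); f=feats(im)
    for k in f: print(n,k,[b for b in blobs(f[k]) if n=="scene" or (110<b[1][0]<400 and 110<b[1][1]<260)][:9])
    if n=="top":
        m=f["green"].astype(np.uint8)[140:235,235:385]
        c=max(cv2.findContours(f["white"].astype(np.uint8)*0+((np.indices(f["white"].shape)[1]>335)&f["white"]&(np.indices(f["white"].shape)[0]<230)).astype(np.uint8),0,1)[0],key=cv2.contourArea)
        c=c[:,0].astype(float); w=onplane(p,c,0.018)[:,:2]; print("cards rect",cv2.minAreaRect((w*1000).astype(np.float32)))
        # tray outer corners & step edge
        pts=np.array([(109,70),(437,90),(85,398),(424,415)])/5+np.array([235,140])-.4
        print("tray",onplane(p,pts,0.017).round(4).tolist())
        e=np.array([(107,165),(427,187)])/5+np.array([235,140])-.4
        print("edge",onplane(p,e,0.018).round(4).tolist())
E
```

```text
top orange [(23, [357.1, 144.6], [353, 138, 7, 15]), (11, [275.4, 162.5], [274, 161, 4, 4]), (10, [346.4, 126.8], [343, 126, 7, 3]), (10, [259.6, 187.3], [258, 186, 4, 4]), (7, [337.4, 128.0], [336, 127, 4, 3]), (6, [344.8, 154.2], [343, 154, 5, 2]), (4, [331.2, 134.2], [331, 133, 2, 3])]
top blue [(88, [286.6, 186.1], [279, 177, 15, 19])]
top green [(351, [303.2, 165.0], [280, 157, 39, 18]), (91, [262.6, 163.3], [258, 156, 12, 16]), (7, [267.7, 157.4], [266, 157, 5, 2])]
top dark [(350, [306.7, 248.5], [297, 236, 20, 26]), (194, [196.0, 124.0], [188, 117, 21, 19]), (124, [205.1, 138.4], [194, 128, 19, 17]), (63, [348.4, 242.7], [344, 238, 10, 10]), (24, [391.2, 238.3], [390, 232, 3, 14]), (19, [349.1, 134.4], [344, 132, 10, 8]), (15, [334.5, 155.7], [330, 152, 11, 7]), (8, [399.8, 224.4], [398, 223, 5, 4]), (6, [313.2, 186.2], [312, 185, 3, 3])]
top white [(1785, [286.4, 186.9], [255, 158, 64, 59]), (429, [359.7, 194.7], [346, 186, 27, 19]), (274, [197.9, 245.9], [185, 236, 26, 20]), (174, [137.6, 243.9], [121, 234, 35, 21]), (132, [398.8, 240.3], [394, 231, 11, 19]), (68, [144.2, 1
[... 1206 characters left out ...]
(1460, [86.0, 209.0], [68, 186, 38, 49]), (1182, [459.3, 179.0], [418, 163, 80, 31]), (974, [333.1, 101.6], [316, 70, 29, 56]), (572, [335.9, 145.8], [299, 129, 83, 28]), (557, [357.2, 278.3], [334, 255, 40, 52]), (508, [497.6, 44.1], [486, 18, 26, 51]), (447, [491.3, 7.0], [468, 0, 44, 30])]
scene white [(10392, [425.8, 339.9], [310, 264, 202, 120]), (1509, [339.9, 168.6], [311, 147, 68, 44]), (1479, [395.2, 184.3], [369, 164, 50, 45]), (1143, [274.6, 186.5], [240, 174, 70, 36]), (632, [243.0, 272.6], [219, 258, 45, 30]), (580, [154.1, 322.6], [133, 297, 43, 50]), (531, [444.3, 116.5], [431, 102, 31, 32]), (378, [481.9, 213.6], [466, 193, 34, 36]), (236, [389.9, 274.6], [378, 263, 21, 22])]
```

```bash
python3 - <<'E'
from h import *
go([0.533,-0.165,0.28],Rt(2.58))
E
```

```text
delta_pos [48.05, -24.13, -5.34] dr [-0.0, -0.0, -134.5]
```

>>> step_arm --increments '[{"delta_pos": [8, -3, -3], "dr": [0, 0, -10.5], "fingers": -1}, {"delta_pos": [14, -7, -5.3], "dr": [0, 0, -21], "fingers": -1}, {"delta_pos": [20, -10, -5.3], "dr": [0, 0, -31.5], "fingers": -1}, {"delta_pos": [25.5, -12.5, -5.3], "dr": [0, 0, -42], "fingers": -1}, {"delta_pos": [31, -15, -5.3], "dr": [0, 0, -52.5], "fingers": -1}]'

```text
time: 0.88
tool_pos: [0.3585, -0.3166, 0.2793]
tool_rot: [3.141, 0.001, 1.155]
contact_force: [0.7, -0.6, 0.1]
opening: 0.0919
grip_force: 0.0
```

```bash
python3 - <<'E'
from h import *
s=robot.observe();print(s["qpos"].round(3),s["tool_pos"].round(3),s["tool_rot"].round(3))
go([0.533,-0.165,0.28],Rt(2.58))
E
```

```text
[-0.884  0.216  1.552 -0.     1.373 -0.468] [ 0.358 -0.317  0.279] [3.141e+00 1.000e-03 1.155e+00]
delta_pos [20.92, 9.84, -0.07] dr [0.0, 0.1, -81.7]
```

>>> step_arm --increments '[{"delta_pos": [5.2, 2.4, 0], "dr": [0, 0, -10.6], "fingers": -1}, {"delta_pos": [10.4, 4.9, 0], "dr": [0, 0, -21.2], "fingers": -1}, {"delta_pos": [15.7, 7.4, 0], "dr": [0, 0, -31.8], "fingers": -1}, {"delta_pos": [20.9, 9.8, 0], "dr": [0, 0, -42.4], "fingers": -1}, {"delta_pos": [20.9, 9.8, 0], "dr": [0, 0, -53], "fingers": -1}]'

```text
time: 1.5
tool_pos: [0.5343, -0.1642, 0.2782]
tool_rot: [3.141, -0.001, 2.085]
contact_force: [-0.7, -0.4, -1.0]
opening: 0.0919
grip_force: 0.0
```

>>> step_arm --increments '[{"delta_pos": [0, 0, 0], "dr": [0, 0, -10.5], "fingers": -1}, {"delta_pos": [0, 0, 0], "dr": [0, 0, -21], "fingers": -1}, {"delta_pos": [0, 0, 0], "dr": [0, 0, -28.7], "fingers": -1}, {"delta_pos": [0, 0, 0], "dr": [0, 0, -28.7], "fingers": -1}, {"delta_pos": [0, 0, 0], "dr": [0, 0, -28.7], "fingers": -1}]'

```text
time: 2.12
tool_pos: [0.5321, -0.1674, 0.2788]
tool_rot: [-3.141, -0.0, 2.572]
contact_force: [0.4, -0.3, 0.1]
opening: 0.0919
grip_force: 0.0
```

```bash
python3 - <<'E'
from h import *
s=robot.observe();print(s["qpos"].round(3),s["tool_pos"].round(3),s["tool_rot"].round(3))
im,p=shot("wrist","w1"); f=feats(im)
for k in f: print(k,blobs(f[k],30)[:8])
E
```

```text
[-0.442  0.37   1.338 -0.     1.434 -1.444] [ 0.532 -0.167  0.279] [-3.141 -0.     2.572]
orange [(133, [316.1, 207.9], [310, 202, 13, 13])]
blue [(1131, [259.7, 169.5], [251, 138, 18, 65])]
green [(1988, [250.8, 230.6], [208, 219, 103, 29]), (871, [339.0, 186.0], [328, 159, 29, 52])]
dark [(54317, [282.2, 293.2], [0, 182, 512, 202]), (2805, [134.1, 64.7], [97, 28, 76, 74]), (2462, [488.7, 172.5], [460, 145, 52, 62]), (993, [493.3, 13.0], [467, 0, 45, 36]), (938, [468.7, 49.6], [438, 0, 74, 85]), (529, [59.6, 134.5], [47, 120, 26, 30]), (186, [198.8, 130.7], [192, 123, 15, 16]), (131, [202.5, 207.9], [196, 202, 14, 13])]
white [(21718, [304.3, 110.7], [119, 0, 331, 246]), (2348, [228.5, 141.4], [195, 120, 69, 47]), (1530, [37.7, 187.8], [5, 147, 58, 73]), (613, [120.4, 227.4], [108, 211, 29, 35]), (576, [445.1, 152.5], [414, 129, 58, 43]), (357, [479.0, 208.1], [461, 197, 41, 23]), (333, [430.8, 194.0], [414, 184, 31, 26]), (178, [246.9, 282.9], [234, 274, 24, 21])]
```

View pics/w1.png

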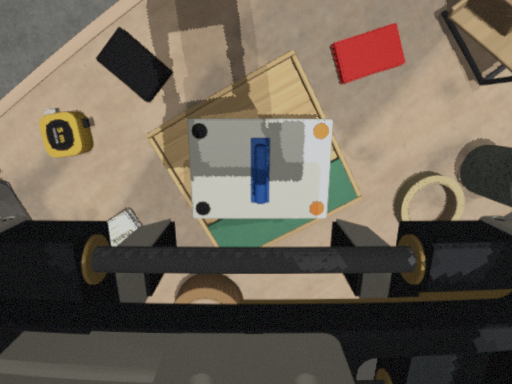

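The wrist view shows the grip at (260,170), the orange discs at (320,131) and (316,208), and the black discs at (199,131) and (202,208), with the whole tray visible. Next I'll fit the stand pose to the disc points.

```bash
cat >> h.py <<'E'
from scipy.optimize import least_squares
def darkdisc(im): 
    g=cv2.cvtColor(im,cv2.COLOR_RGB2GRAY); return g<70
STD=np.array([[75,50,68],[75,-50,68],[-75,50,68],[-75,-50,68],[0,0,102]])/1000
def fitpose(obs,model,x0,w=None):
    """obs: list of (params, uv Nx2, idx)"""
    def r(x):
        R=Ro.from_euler('xyz',x[3:]); return np.concatenate([(proj(p,R.apply(model[i])+x[:3])-uv).ravel()*(p["K"][0,0]/np.linalg.norm(p["T"][:3,3]-x[:3])/1000) for p,uv,i in obs])
    o=least_squares(r,x0,x_scale=[.01,.01,.01,.05,.05,.05]); return o.x,np.abs(o.fun).max()
E
python3 - <<'E'
from h import *
im,p=shot("wrist"); f=feats(im)
b=lambda m,lo,hi:[x for x in blobs(m,15) if lo[0]<x[1][0]<hi[0] and lo[1]<x[1][1]<hi[1]]
print(b(f["orange"],(290,110),(345,225)),b(f["dark"],(185,115),(215,222)),b(f["blue"],(230,120),(290,220)))
O=[]
h=hsv(im); o2=(h[...,0]>5)&(h[...,0]<22)&(h[...,1]>110)
print(b(o2,(300,115),(332,222)))
E
```

```text
[(132, [316.0, 208.0], [310, 202, 13, 13])] [(185, [198.8, 130.7], [192, 123, 15, 16]), (130, [202.4, 208.0], [196, 202, 14, 13])] [(1131, [259.7, 169.4], [251, 138, 18, 65])]
[(171, [320.8, 130.7], [314, 123, 15, 16]), (144, [316.3, 208.0], [310, 202, 14, 13])]
```

```bash
python3 - <<'E'
from h import *
p=viewer.camera_params("wrist");pt=viewer.camera_params("top")
x0=[.53,-.165,.01,0,0,1.01]
ow=(p,np.array([(320.8,130.7),(316.2,208),(198.8,130.7),(202.4,208)]),[0,1,2,3])
ot=(pt,np.array([(259.6,187.3),(275.4,162.5),(297.4,211),(313.2,186.2)]),[0,1,2,3])
for o in([ow],[ow,ot]):
    x,e=fitpose(o,STD,x0); R=Ro.from_euler('xyz',x[3:])
    print(x.round(4),"err",e.round(2)); z=R.apply([0,0,1]); print("tilt",np.degrees(np.arccos(z[2])).round(1),"z",z.round(3),"feet",(R.apply(np.array([[75,50,12],[75,-50,12],[-75,50,0],[-75,-50,0]])/1000)+x[:3]).round(4).tolist())
    print("gripc",(R.apply([0,0,.085])+x[:3]).round(4))
E
```

```text
[ 5.348e-01 -1.611e-01  7.500e-03  8.200e-03  7.000e-04  1.003e+00] err 0.03
tilt 0.5 z [ 0.007 -0.004  1.   ] feet [[0.533, -0.0711, 0.0198], [0.6173, -0.1248, 0.019], [0.4523, -0.1975, 0.0079], [0.5366, -0.2513, 0.0071]]
gripc [ 0.5354 -0.1615  0.0925]
[ 0.5347 -0.1612  0.0075  0.0074  0.0017  1.0027] err 0.2
tilt 0.4 z [ 0.007 -0.003  1.   ] feet [[0.533, -0.0711, 0.0198], [0.6173, -0.1249, 0.019], [0.4522, -0.1975, 0.008], [0.5365, -0.2513, 0.0073]]
gripc [ 0.5353 -0.1614  0.0925]
```

```bash
python3 - <<'E'
from h import *
go([0.535,-0.161,0.081],Rt(2.574))
E
```

```text
delta_pos [0.1, 0.69, 19.79] dr [-0.0, 0.0, -0.0]
```

>>> step_arm --increments '[{"delta_pos": [0.1, 0.7, 5], "dr": [0, 0, 0], "fingers": -1}, {"delta_pos": [0.1, 0.7, 10], "dr": [0, 0, 0], "fingers": -0.6}, {"delta_pos": [0.1, 0.7, 15], "dr": [0, 0, 0], "fingers": -0.4}, {"delta_pos": [0.1, 0.7, 18.5], "dr": [0, 0, 0], "fingers": -0.4}, {"delta_pos": [0.1, 0.7, 19.8], "dr": [0, 0, 0], "fingers": -0.4}]'

```text
time: 2.85
tool_pos: [0.534, -0.1605, 0.0789]
tool_rot: [-3.141, -0.004, 2.574]
contact_force: [0.8, -0.0, 0.8]
opening: 0.0648
grip_force: 0.0
```

>>> step_arm --increments '[{"delta_pos": [0, 0, 0], "dr": [0, 0, 0], "fingers": 0}, {"delta_pos": [0, 0, 0], "dr": [0, 0, 0], "fingers": 1}, {"delta_pos": [0, 0, 0], "dr": [0, 0, 0], "fingers": 1}, {"delta_pos": [0, 0, 0], "dr": [0, 0, 0], "fingers": 1}, {"delta_pos": [0, 0, 0], "dr": [0, 0, 0], "fingers": 1}]' --newtons 40

```text
time: 3.48
tool_pos: [0.5352, -0.161, 0.0813]
tool_rot: [3.142, 0.001, 2.575]
contact_force: [1.0, -1.0, -0.3]
opening: 0.0188
grip_force: 0.0
```

>>> step_arm --increments '[{"delta_pos": [0, 0, 0], "dr": [0, 0, 0], "fingers": 1}, {"delta_pos": [0, 0, 0], "dr": [0, 0, 0], "fingers": 1}, {"delta_pos": [0, 0, -0.7], "dr": [0, 0, 0], "fingers": 1}, {"delta_pos": [0, 0, -1.4], "dr": [0, 0, 0], "fingers": 1}, {"delta_pos": [0, 0, -1.9], "dr": [0, 0, 0], "fingers": 1}]'

```text
time: 4.1
tool_pos: [0.5349, -0.161, 0.1001]
tool_rot: [-3.141, -0.0, 2.575]
contact_force: [0.7, -0.4, -4.9]
opening: 0.0136
grip_force: 40.0
```

```bash
python3 - <<'E'
from h import *
s=robot.observe();print(s["tool_pos"],s["contact_force"],s["torque"],s["grip_force"])
im,p=shot("wrist"); h=hsv(im);o2=(h[...,0]>5)&(h[...,0]<22)&(h[...,1]>110)
print([b for b in blobs(o2,40) if b[0]<900]); print([b for b in blobs(feats(im)["dark"],60) if b[0]<1500])
print(blobs(feats(im)["blue"],60))
t=np.array([.534,-.167]);print("target pose");go([t[0],t[1],.0995],Rt(-0.07+np.pi/2))
E
```

```text
[ 0.53486278 -0.16098526  0.10011756] [ 0.68346032 -0.41379059 -4.87070765] [ 0.02102185 -0.09361157  0.04847882] 39.99816298484802
[(851, [383.3, 150.5], [367, 134, 33, 34]), (251, [283.8, 260.9], [280, 236, 8, 51]), (251, [222.3, 260.6], [219, 235, 8, 52])]
[(863, [122.6, 150.3], [107, 134, 33, 34])]
[(2933, [253.0, 202.6], [233, 165, 41, 82]), (715, [253.0, 285.6], [237, 274, 33, 25])]
target pose
delta_pos [-0.21, -0.56, 0.13] dr [0.0, 0.0, 61.5]
```

>>> step_arm --increments '[{"delta_pos": [0, -0.1, 0], "dr": [0, 0, 8], "fingers": 1}, {"delta_pos": [-0.1, -0.2, 0], "dr": [0, 0, 18], "fingers": 1}, {"delta_pos": [-0.1, -0.4, 0], "dr": [0, 0, 28], "fingers": 1}, {"delta_pos": [-0.2, -0.5, 0], "dr": [0, 0, 38], "fingers": 1}, {"delta_pos": [-0.2, -0.6, 0], "dr": [0, 0, 48], "fingers": 1}]'

```text
time: 4.78
tool_pos: [0.5334, -0.1671, 0.0998]
tool_rot: [-3.141, -0.0, 1.731]
contact_force: [0.5, 0.2, -5.7]
opening: 0.0136
grip_force: 40.0
```

>>> step_arm --increments '[{"delta_pos": [0, 0, 0], "dr": [0, 0, 8], "fingers": 1}, {"delta_pos": [0, 0, 0], "dr": [0, 0, 13.5], "fingers": 1}, {"delta_pos": [0, 0, 0], "dr": [0, 0, 13.5], "fingers": 1}, {"delta_pos": [0, 0, 0], "dr": [0, 0, 13.5], "fingers": 1}, {"delta_pos": [0, 0, 0], "dr": [0, 0, 13.5], "fingers": 1}]'

```text
time: 5.4
tool_pos: [0.5335, -0.1671, 0.0999]
tool_rot: [-3.142, 0.0, 1.503]
contact_force: [0.4, 0.4, -5.2]
opening: 0.0137
grip_force: 40.0
```

```bash
python3 - <<'E'
from h import *
s=robot.observe();print(s["tool_pos"],s["tool_rot"],s["contact_force"],s["grip_force"])
im,p=shot("wrist","w2")
top,pt=shot("top"); m=feats(top); print([b for b in blobs(m["green"],10) if b[1][0]<330 and b[1][0]>240])
E
```

```text
[ 0.53346615 -0.16705591  0.09988228] [-3.14152339e+00  8.28840571e-05  1.50270407e+00] [ 0.39112066  0.41464249 -5.24613411] 39.998207688331604
[(99, [264.0, 164.1], [259, 156, 11, 16]), (24, [315.3, 162.5], [312, 160, 7, 7])]
```

View pics/w2.png

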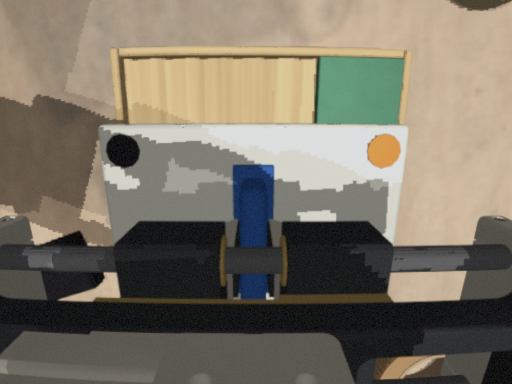

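The wrist view shows the stand square to the tray. The rim corners are at (112,48) and (410,52), the step edge is at u≈318, the orange disc is on the step side, and the plate is level. Next: check centring.

```bash
python3 - <<'E'
from h import *
p=viewer.camera_params("wrist")
A=onplane(p,[(112,49),(410,52)],.017); B=onplane(p,[(318,58),(317,122)],.018)
print(A.round(4).tolist(),B.round(4).tolist()); d=A[1]-A[0]; print("len",np.linalg.norm(d),"yaw",np.arctan2(d[1],d[0]))
th=np.arctan2(d[1],d[0]); ux=np.array([np.cos(th),np.sin(th)]);uy=np.array([-ux[1],ux[0]])
c=(A[0]+A[1])[:2]/2-0.12*uy; print("tray centre",c,"step edge tray x",(B[:,:2]-c)@ux)
E
```

```text
[[0.4307, -0.0404, 0.017], [0.6644, -0.0581, 0.017]] [[0.5908, -0.0595, 0.018], [0.589, -0.1083, 0.018]]
len 0.23441526487863112 yaw -0.07576989214404965
tray centre [ 0.53847443 -0.16890554] step edge tray x [0.04391132 0.04579816]
```

>>> step_arm --increments '[{"delta_pos": [0, 0.3, 0.5], "dr": [0, 0, 0], "fingers": 1}, {"delta_pos": [0, 0.3, 1.0], "dr": [0, 0, 0], "fingers": 1}, {"delta_pos": [0, 0.3, 1.5], "dr": [0, 0, 0], "fingers": 1}, {"delta_pos": [0, 0.3, 1.8], "dr": [0, 0, 0], "fingers": 1}, {"delta_pos": [0, 0.3, 1.9], "dr": [0, 0, 0], "fingers": 1}]'

```text
time: 6.12
tool_pos: [0.5363, -0.1672, 0.0812]
tool_rot: [-3.141, 0.0, 1.502]
contact_force: [-4.1, 1.4, 3.6]
opening: 0.0136
grip_force: 40.0
```

>>> step_arm --increments '[{"delta_pos": [0, 0, 0], "dr": [0, 0, 0], "fingers": 1}, {"delta_pos": [0, 0, 0], "dr": [0, 0, 0], "fingers": 0.4}, {"delta_pos": [0, 0, 0], "dr": [0, 0, 0], "fingers": -0.4}, {"delta_pos": [0, 0, 0], "dr": [0, 0, 0], "fingers": -0.4}, {"delta_pos": [0, 0, 0], "dr": [0, 0, 0], "fingers": -0.4}]'

```text
time: 6.75
tool_pos: [0.5366, -0.1673, 0.081]
tool_rot: [3.141, 0.0, 1.502]
contact_force: [0.7, 0.6, -0.2]
opening: 0.0496
grip_force: 0.0
```

>>> step_arm --increments '[{"delta_pos": [0, 0, -3], "dr": [0, 0, 0], "fingers": -0.4}, {"delta_pos": [0, 0, -8], "dr": [0, 0, 0], "fingers": -0.4}, {"delta_pos": [0, 0, -14], "dr": [0, 0, 0], "fingers": -0.4}, {"delta_pos": [0, 0, -20], "dr": [0, 0, 0], "fingers": -0.4}, {"delta_pos": [0, 0, -20], "dr": [0, 0, 0], "fingers": -0.4}]'

```text
time: 7.38
tool_pos: [0.5385, -0.1681, 0.2864]
tool_rot: [3.131, 0.004, 1.502]
contact_force: [0.5, 0.2, -0.0]
opening: 0.0645
grip_force: 0.0
```

```bash
cat >> h.py <<'E'
def standfit(yaw0=-.07,c=(.537,-.168)):
    """stand pose from the wrist picture by disc blobs near their predicted places"""
    im,p=shot("wrist"); h=hsv(im); f=feats(im)
    R=Ro.from_euler('z',yaw0); q=proj(p,R.apply(STD[:4])+[*c,.006])
    o=(h[...,0]>5)&(h[...,0]<22)&(h[...,1]>110); uv=[];idx=[]
    for i in range(4):
        L=[b for b in blobs(o if i<2 else f["dark"],25) if np.hypot(*(np.array(b[1])-q[i]))<18 and b[0]<900]
        if L: uv.append(L[0][1]); idx.append(i)
    print("discs",idx,np.round(uv,1).tolist()); x,e=fitpose([(p,np.array(uv),idx)],STD,[*c,.006,0,0,yaw0]); R=Ro.from_euler('xyz',x[3:])
    print("stand",x.round(4).tolist(),"err",round(e,2),"tilt",np.arccos(R.apply([0,0,1])[2]).round(3)); return x,im,p
E
python3 - <<'E'
from h import *
print(robot.observe()["tool_pos"])
x,im,p=standfit()
E
```

```text
[ 0.53845712 -0.16808821  0.28641809]
discs [0, 1, 2, 3] [[309.3, 129.6], [305.5, 205.5], [189.7, 130.1], [193.8, 205.9]]
stand [0.5357, -0.1685, 0.0073, 0.0059, -0.0003, -0.0674] err 0.09 tilt 0.006
```

```bash
python3 - <<'E'
from h import *
im,p=shot("scene","s2"); R=Ro.from_euler('xyz',[0,0,-.0674])
q=proj(p,R.apply(np.r_[STD,[[.075,.05,.012],[-.075,.05,0]]])+[.5357,-.1685,.006]);print(q.round(1).tolist())
h=hsv(im);o=(h[...,0]>5)&(h[...,0]<22)&(h[...,1]>110)
print([b for b in blobs(o,5) if 220<b[1][0]<330 and 150<b[1][1]<240 and b[0]<100]); print([b for b in blobs(feats(im)["dark"],3) if 220<b[1][0]<330 and 150<b[1][1]<250])
# rack in top view
t,pt=shot("top")
a=cv2.resize(im[140:280,60:330],None,fx=2.9,fy=2.9,interpolation=cv2.INTER_CUBIC);cv2.imwrite("pics/s2c.png",a[:,:,::-1])
E
```

```text
[[247.1, 179.0], [273.0, 171.4], [283.9, 195.7], [310.1, 186.6], [278.6, 171.3], [246.9, 197.1], [282.8, 219.0]]
[(18, [246.8, 197.2], [244, 196, 6, 4]), (11, [246.1, 179.2], [244, 178, 5, 3])]
[(2042, [320.4, 239.2], [303, 201, 36, 77]), (11, [282.3, 219.2], [280, 218, 5, 3]), (9, [309.3, 187.6], [307, 187, 6, 2]), (3, [283.0, 196.0], [282, 196, 3, 1])]
```

View pics/s2c.png

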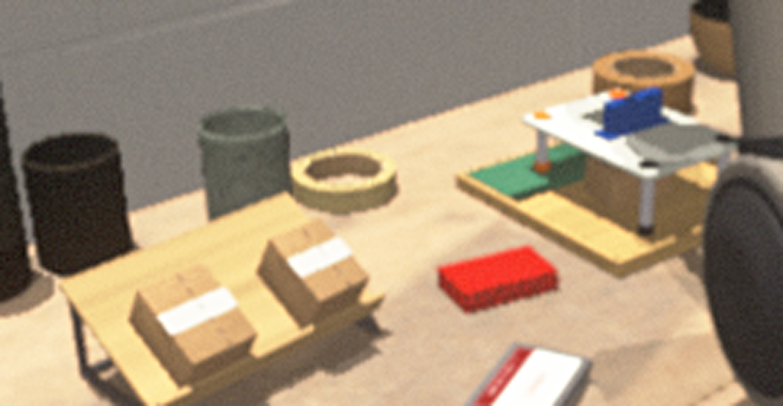

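The stand is seated: predicted and observed discs and feet agree to about 1 px in the scene view. The wider box, nearer the scene camera (robot-left), is box_a. Next: move over the rack.

```bash
python3 - <<'E'
from h import *
go([0.49,0.27,0.27],Rt(.08))
E
```

```text
delta_pos [43.28, -7.61, 1.02] dr [-0.1, 0.0, 81.5]
```

>>> step_arm --increments '[{"delta_pos": [5.4, -1, 0], "dr": [0, 0, 10], "fingers": -1}, {"delta_pos": [10.8, -2, 0], "dr": [0, 0, 20], "fingers": -1}, {"delta_pos": [16.2, -3, 0], "dr": [0, 0, 30], "fingers": -1}, {"delta_pos": [21.6, -4, 0], "dr": [0, 0, 40], "fingers": -1}, {"delta_pos": [27, -5, 0], "dr": [0, 0, 50], "fingers": -1}]'

```text
time: 8.15
tool_pos: [0.5045, 0.1048, 0.2789]
tool_rot: [-3.14, 0.003, 0.631]
contact_force: [0.9, -0.6, 0.6]
opening: 0.0914
grip_force: 0.0
```

```bash
python3 - <<'E'
from h import *
go([0.49,0.27,0.27],Rt(.08))
E
```

```text
delta_pos [8.57, -14.19, 0.9] dr [-0.1, 0.2, 31.6]
```

>>> step_arm --increments '[{"delta_pos": [2.9, -4.7, 0], "dr": [0, 0, 10.5], "fingers": -1}, {"delta_pos": [5.7, -9.4, 0], "dr": [0, 0, 21], "fingers": -1}, {"delta_pos": [8.6, -14.2, 0.5], "dr": [0, 0, 31.6], "fingers": -1}, {"delta_pos": [8.6, -14.2, 0.9], "dr": [0, 0, 31.6], "fingers": -1}, {"delta_pos": [8.6, -14.2, 0.9], "dr": [0, 0, 31.6], "fingers": -1}]'

```text
time: 8.78
tool_pos: [0.4894, 0.2689, 0.2696]
tool_rot: [3.14, 0.004, 0.087]
contact_force: [0.2, -0.5, 0.1]
opening: 0.0916
grip_force: 0.0
```

```bash
python3 - <<'E'
from h import *
s=robot.observe();print(s["qpos"].round(3),s["tool_pos"].round(3),s["tool_rot"].round(3))
im,p=shot("wrist","w3"); print(blobs(feats(im)["white"],60)[:8])
print(p["T"].round(3).tolist())
E
```

```text
[ 0.365  0.378  1.35  -0.     1.417  1.849] [0.489 0.269 0.27 ] [3.14  0.004 0.087]
[(7365, [395.6, 173.2], [335, 113, 133, 132]), (3943, [153.2, 152.2], [91, 88, 108, 112]), (918, [150.0, 44.0], [105, 28, 81, 42]), (567, [211.0, 159.4], [187, 153, 48, 14]), (499, [300.1, 163.5], [279, 158, 43, 12]), (459, [386.8, 35.9], [360, 22, 55, 35]), (458, [206.1, 239.2], [178, 229, 49, 18]), (349, [110.4, 17.3], [93, 8, 41, 22])]
[[0.087, -0.961, -0.261, 0.558], [-0.996, -0.084, -0.025, 0.274], [0.002, 0.262, -0.965, 0.427], [0.0, 0.0, 0.0, 1.0]]
```

View pics/w3.png

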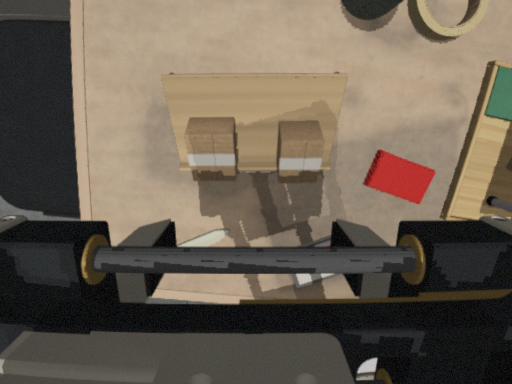

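The wrist view shows the rack, with its high edge at v≈73 from u=166 to 346 and its low end at v≈166. The left box's band is at (211,159) and the right box's at (300,163). Next: box poses from the band rays on the sloped top planes.

```bash
cat > box.py <<'E'
from h import *
p=viewer.camera_params("wrist"); im=cv2.imread("pics/w3.png")[:,:,::-1]
A=onplane(p,[(165.5,73.5),(346,72.5)],.0875); d=A[0]-A[1]; r=np.arctan2(d[1],d[0])-np.pi/2
print("len",np.linalg.norm(d),"rackyaw",r)
ex=np.array([np.cos(r),np.sin(r),0]);ey=np.array([-ex[1],ex[0],0]);C=(A[0]+A[1])/2-.065*np.cos(np.pi/6)*ex; C[2]=.055;print("rack",C.round(4))
u=ex*np.cos(np.pi/6)+np.array([0,0,.5]); n=-.5*ex+np.array([0,0,np.cos(np.pi/6)])
L=onplane(p,[(180,166),(331,167)],.0225); print("low corners in rack", [((l-C)@ex).round(4) for l in L])
w=feats(im)["white"].astype(np.uint8)
for nm,h,roi in(("a",.04,(180,240,145,175)),("b",.045,(270,330,150,178))):
    m=np.zeros_like(w);m[roi[2]:roi[3],roi[0]:roi[1]]=w[roi[2]:roi[3],roi[0]:roi[1]]
    c=max(cv2.findContours(m,0,1)[0],key=cv2.contourArea)[:,0].astype(float)
    o,D=ray(p,c); t=((C+h*n-o)@n)/(D@n); P=o+D*t[:,None]-C; q=np.c_[P@ey,P@u]*1000
    bb=cv2.minAreaRect(q.astype(np.float32)); print(nm,np.round(bb[0],1),np.round(bb[1],1),round(bb[2],1),"range",q.min(0).round(1),q.max(0).round(1))
    y,s=np.array(bb[0])/1000; s_=s; cb=C+y*ey+s*u; print("   underside centre",cb.round(4),"top",(cb+h*n).round(4))
E
python3 box.py
```

```text
len 0.20129596353751636 rackyaw 0.09275782398366461
rack [0.5479 0.2683 0.055 ]
low corners in rack [np.float64(-0.0597), np.float64(-0.0625)]
a [ 55.3 -26.2] [18.8 57.6] 88.9 range [ 26.6 -36.1] [ 84.  -16.3]
   underside centre [0.5202 0.3212 0.0419] top [0.5003 0.3193 0.0765]
b [-53.7 -29.3] [51.2 17.4] 0.3 range [-79.3 -38.1] [-28.1 -20.5]
   underside centre [0.5277 0.2125 0.0404] top [0.5053 0.2104 0.0793]
```

```bash
cat >> h.py <<'E'
r=.093; ex=np.array([np.cos(r),np.sin(r),0]); n=-.5*ex+np.array([0,0,np.cos(np.pi/6)])
CB=dict(a=np.array([0.5202,0.3212,0.0419]),b=np.array([0.5277,0.2125,0.0404]))
RL=Rt(r,np.pi/6,r+np.pi)
E
python3 - <<'E'
from h import *
print(RL.apply([[1,0,0],[0,1,0],[0,0,1]]).round(3).tolist(), CB["a"]+.117*n)
go(CB["a"]+.117*n,RL)
E
```

```text
[[0.862, 0.08, 0.5], [0.093, -0.996, 0.0], [0.498, 0.046, -0.866]] [0.4619528  0.31576734 0.14322497]
delta_pos [-2.33, -4.99, 12.7] dr [0.2, 30.2, -0.4]
```

>>> step_arm --increments '[{"delta_pos": [-0.7, -1.7, 3], "dr": [0, 10, 0], "fingers": -1}, {"delta_pos": [-1.5, -3.3, 7], "dr": [0, 20, 0], "fingers": -1}, {"delta_pos": [-2.3, -5, 11], "dr": [0, 30.2, -0.4], "fingers": -1}, {"delta_pos": [-2.3, -5, 12.7], "dr": [0.2, 30.2, -0.4], "fingers": -1}, {"delta_pos": [-2.3, -5, 12.7], "dr": [0.2, 30.2, -0.4], "fingers": -1}]'

```text
time: 9.45
tool_pos: [0.4609, 0.3146, 0.1421]
tool_rot: [3.138, -0.521, 0.095]
contact_force: [1.3, 0.4, 1.0]
opening: 0.0919
grip_force: 0.0
```

```bash
python3 - <<'E'
from h import *
im,p=shot("wrist","w4"); print([b for b in blobs(feats(im)["white"],60) if b[0]<3000][:8]); print(proj(p,[CB["a"]+.04*n,CB["b"]+.045*n]).round(1).tolist())
go(CB["a"]+.007*n,RL)
E
```

```text
[(2432, [80.6, 370.8], [0, 359, 159, 24]), (1436, [250.1, 195.9], [216, 186, 69, 21]), (1291, [379.8, 201.0], [349, 191, 68, 22]), (184, [151.0, 196.9], [139, 186, 22, 26]), (180, [192.6, 235.4], [182, 223, 25, 23]), (175, [305.4, 378.3], [296, 373, 20, 11]), (172, [201.0, 378.2], [191, 373, 21, 11]), (126, [190.1, 208.9], [180, 202, 18, 14])]
[[250.0, 196.6], [379.3, 201.9]]
delta_pos [-0.17, -0.06, 11.05] dr [0.1, -0.1, -0.0]
```

Predicted and observed band positions agree to under 1 px, so I'll descend and grip.

>>> step_arm --increments '[{"delta_pos": [-0.1, -0.1, 5], "dr": [0, 0, 0], "fingers": -1}, {"delta_pos": [-0.1, -0.1, 9], "dr": [0, 0, 0], "fingers": -1}, {"delta_pos": [-0.1, -0.1, 11], "dr": [0, 0, 0], "fingers": -0.8}, {"delta_pos": [-0.1, -0.1, 11], "dr": [0, 0, 0], "fingers": -0.2}, {"delta_pos": [-0.1, -0.1, 11], "dr": [0, 0, 0], "fingers": 0.2}]' --newtons 15

```text
time: 10.12
tool_pos: [0.5189, 0.3223, 0.0511]
tool_rot: [-3.139, -0.53, 0.09]
contact_force: [-0.3, 0.6, 1.4]
opening: 0.0674
grip_force: 0.0
```

>>> step_arm --increments '[{"delta_pos": [0, 0, 0], "dr": [0, 0, 0], "fingers": 0.5}, {"delta_pos": [0, 0, 0], "dr": [0, 0, 0], "fingers": 0.5}, {"delta_pos": [0, 0, -1], "dr": [0, 0, 0], "fingers": 0.5}, {"delta_pos": [0, 0, -4], "dr": [0, 0, 0], "fingers": 0.5}, {"delta_pos": [0, 0, -9], "dr": [0, 0, 0], "fingers": 0.5}]'

```text
time: 10.75
tool_pos: [0.4708, 0.3177, 0.1266]
tool_rot: [-3.141, -0.524, 0.092]
contact_force: [0.2, -0.5, -0.2]
opening: 0.056
grip_force: 15.0
```

```bash
python3 - <<'E'
from h import *
S=np.array([.5357,-.1685]); ty=-.0674; ux=np.array([np.cos(ty),np.sin(ty)])
# box a at stand x +50; TCP is .007 above underside
t=S+.050*ux; print(t)
go([t[0],t[1],.074+.007+.10],Rt(ty))
E
```

```text
[ 0.58558647 -0.17186745]
delta_pos [8.71, 49.81, -1.27] dr [-2.4, -29.9, 9.0]
```

>>> step_arm --increments '[{"delta_pos": [3, 4, -4], "dr": [0, 0, 0], "fingers": 0.5}, {"delta_pos": [4.5, 9.5, -4.5], "dr": [-0.6, -7.5, 2.2], "fingers": 0.5}, {"delta_pos": [5.5, 15.5, -4], "dr": [-1.2, -15, 4.5], "fingers": 0.5}, {"delta_pos": [6, 21.5, -3.5], "dr": [-1.8, -22, 7], "fingers": 0.5}, {"delta_pos": [6.5, 27.5, -3], "dr": [-2.4, -29.9, 9], "fingers": 0.5}]'

```text
time: 11.38
tool_pos: [0.5376, 0.0509, 0.1866]
tool_rot: [-3.137, -0.001, -0.068]
contact_force: [1.7, -0.2, -1.2]
opening: 0.0561
grip_force: 15.0
```

```bash
python3 - <<'E'
from h import *
print(robot.observe()["grip_force"]);go([.5856,-.1719,.181],Rt(-.0674))
E
```

```text
15.000282526016235
delta_pos [6.3, 21.9, 0.47] dr [-0.3, -0.1, -0.0]
```

>>> step_arm --increments '[{"delta_pos": [1.6, 5.5, 0.1], "dr": [0, 0, 0], "fingers": 0.5}, {"delta_pos": [3.2, 11, 0.2], "dr": [0, 0, 0], "fingers": 0.5}, {"delta_pos": [4.7, 16.5, 0.4], "dr": [-0.2, 0, 0], "fingers": 0.5}, {"delta_pos": [6.3, 21.9, 0.5], "dr": [-0.3, -0.1, 0], "fingers": 0.5}, {"delta_pos": [6.3, 21.9, 0.5], "dr": [-0.3, -0.1, 0], "fingers": 0.5}]'

```text
time: 12.0
tool_pos: [0.5857, -0.1739, 0.1797]
tool_rot: [3.139, -0.002, -0.071]
contact_force: [0.5, 0.8, -1.4]
opening: 0.0559
grip_force: 15.0
```

```bash
python3 - <<'E'
from h import *
im,p=shot("wrist","w5");sc,ps=shot("scene","s5")
a=cv2.resize(sc[120:240,200:350],None,fx=3.2,fy=3.2,interpolation=cv2.INTER_CUBIC)
cv2.imwrite("pics/m5.png",np.hstack([cv2.resize(im,(512,384))[:, 100:412],a])[:,:,::-1])
go([.5856,-.1719,.082],Rt(-.0674))
E
```

```text
delta_pos [0.03, 0.14, 9.79] dr [0.1, -0.1, -0.1]
```

View pics/m5.png

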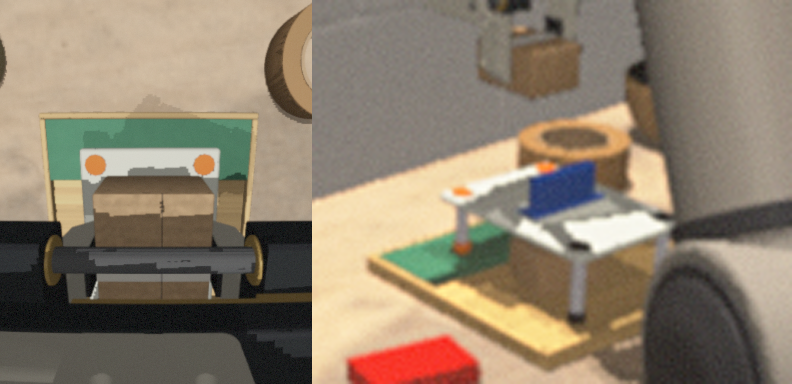

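The box hangs level between the pads above the orange end of the plate, at (150,230) in the left pane. Next: lower it and release.

>>> step_arm --increments '[{"delta_pos": [0, 0, 4], "dr": [0, 0, 0], "fingers": 0.5}, {"delta_pos": [0, 0, 7], "dr": [0, 0, 0], "fingers": 0.5}, {"delta_pos": [0, 0, 9], "dr": [0, 0, 0], "fingers": 0.5}, {"delta_pos": [0, 0, 9.5], "dr": [0, 0, 0], "fingers": 0.5}, {"delta_pos": [0, 0, 9.6], "dr": [0, 0, 0], "fingers": 0.5}]'

```text
time: 12.72
tool_pos: [0.5863, -0.1702, 0.0848]
tool_rot: [3.139, -0.003, -0.067]
contact_force: [-0.1, -0.1, -0.5]
opening: 0.056
grip_force: 15.0
```

>>> step_arm --increments '[{"delta_pos": [0, 0, 0.1], "dr": [0, 0, 0], "fingers": 0.5}, {"delta_pos": [0, 0, 0.2], "dr": [0, 0, 0], "fingers": 0.5}, {"delta_pos": [0, 0, 0.25], "dr": [0, 0, 0], "fingers": 0.5}, {"delta_pos": [0, 0, 0.3], "dr": [0, 0, 0], "fingers": 0.5}, {"delta_pos": [0, 0, 0.3], "dr": [0, 0, 0], "fingers": 0.5}]'

```text
time: 13.35
tool_pos: [0.5866, -0.1714, 0.082]
tool_rot: [3.138, -0.004, -0.068]
contact_force: [0.5, 1.3, 5.2]
opening: 0.0555
grip_force: 15.0
```

Contact (5 N upward). Release and rise.

>>> step_arm --increments '[{"delta_pos": [0, 0, 0], "dr": [0, 0, 0], "fingers": -0.3}, {"delta_pos": [0, 0, 0], "dr": [0, 0, 0], "fingers": -0.7}, {"delta_pos": [0, 0, 0], "dr": [0, 0, 0], "fingers": -0.7}, {"delta_pos": [0, 0, -1.5], "dr": [0, 0, 0], "fingers": -0.7}, {"delta_pos": [0, 0, -6], "dr": [0, 0, 0], "fingers": -0.7}]'

```text
time: 13.98
tool_pos: [0.5846, -0.1706, 0.1403]
tool_rot: [3.14, 0.003, -0.068]
contact_force: [0.6, -0.2, 0.1]
opening: 0.0778
grip_force: 0.0
```

```bash
python3 - <<'E'
from h import *
s=robot.observe();print(s["contact_force"].round(1),s["opening"])
print((CB["b"]+.127*n).round(3)); go(CB["b"]+.127*n,RL)
E
```

```text
[ 0.6 -0.2  0.1] 0.07780245847454911
[0.464 0.207 0.15 ]
delta_pos [-14.56, -36.81, -1.02] dr [2.5, 30.1, -9.0]
```

>>> step_arm --increments '[{"delta_pos": [-1, -2, -5], "dr": [0, 0, 0], "fingers": -1}, {"delta_pos": [-3, -8, -6], "dr": [0.6, 7.5, -2.2], "fingers": -1}, {"delta_pos": [-5.5, -13.5, -6], "dr": [1.2, 15, -4.5], "fingers": -1}, {"delta_pos": [-8, -19, -6], "dr": [1.8, 22.5, -6.7], "fingers": -1}, {"delta_pos": [-10, -24.5, -6], "dr": [2.5, 30.1, -9], "fingers": -1}]'

```text
time: 14.6
tool_pos: [0.502, 0.0818, 0.2022]
tool_rot: [3.139, -0.535, 0.095]
contact_force: [1.0, 0.4, -0.4]
opening: 0.0916
grip_force: 0.0
```

```bash
python3 - <<'E'
from h import *
go(CB["b"]+.117*n,RL)
E
```

```text
delta_pos [-4.85, -12.79, 4.12] dr [0.1, -0.7, 0.1]
```

>>> step_arm --increments '[{"delta_pos": [-2, -5.5, 1], "dr": [0, -0.4, 0], "fingers": -1}, {"delta_pos": [-4, -11, 2.5], "dr": [0, -0.7, 0], "fingers": -1}, {"delta_pos": [-4.8, -12.8, 4.1], "dr": [0, -0.7, 0], "fingers": -1}, {"delta_pos": [-4.8, -12.8, 4.1], "dr": [0, -0.7, 0], "fingers": -1}, {"delta_pos": [-4.8, -12.8, 4.1], "dr": [0, -0.7, 0], "fingers": -1}]'

```text
time: 15.22
tool_pos: [0.4706, 0.2056, 0.1413]
tool_rot: [3.139, -0.517, 0.095]
contact_force: [-0.1, 0.9, -0.0]
opening: 0.092
grip_force: 0.0
```

```bash
python3 - <<'E'
from h import *
im,p=shot("wrist"); print([b for b in blobs(feats(im)["white"],60) if b[0]<3000][:6]); print(proj(p,[CB["b"]+.045*n]).round(1).tolist())
go(CB["b"]+.007*n,RL)
E
```

```text
[(2430, [80.3, 370.8], [0, 359, 158, 24]), (1346, [247.8, 200.1], [217, 189, 63, 23]), (449, [446.0, 204.3], [419, 193, 55, 23]), (196, [58.1, 197.1], [45, 187, 25, 24]), (176, [305.3, 378.3], [296, 373, 20, 11]), (168, [201.1, 378.0], [191, 373, 21, 11])]
[[249.5, 200.7]]
delta_pos [-0.03, -0.22, 10.92] dr [0.1, 0.3, 0.0]
```

>>> step_arm --increments '[{"delta_pos": [0, -0.2, 5], "dr": [0, 0, 0], "fingers": -1}, {"delta_pos": [0, -0.25, 9], "dr": [0, 0, 0], "fingers": -1}, {"delta_pos": [0, -0.25, 10.9], "dr": [0, 0, 0], "fingers": -0.8}, {"delta_pos": [0, -0.25, 10.9], "dr": [0, 0, 0], "fingers": -0.2}, {"delta_pos": [0, -0.25, 10.9], "dr": [0, 0, 0], "fingers": 0.2}]'

```text
time: 15.9
tool_pos: [0.5311, 0.226, 0.0708]
tool_rot: [3.107, -0.479, 0.092]
contact_force: [0.1, -0.5, -0.1]
opening: 0.0673
grip_force: 0.5
```

>>> step_arm --increments '[{"delta_pos": [0, 0, 0], "dr": [0, 0, 0], "fingers": 0.6}, {"delta_pos": [0, 0, 0], "dr": [0, 0, 0], "fingers": 0.6}, {"delta_pos": [0, 0, 0], "dr": [0, 0, 0], "fingers": 0.6}, {"delta_pos": [0, 0, -4], "dr": [0, 0, 0], "fingers": 0.6}, {"delta_pos": [0, 0, -10], "dr": [0, 0, 0], "fingers": 0.6}]'

```text
time: 16.52
tool_pos: [0.4834, 0.2259, 0.1579]
tool_rot: [3.106, -0.475, 0.094]
contact_force: [1.3, 0.9, -0.2]
opening: 0.05
grip_force: 15.0
```

```bash
python3 - <<'E'
from h import *
S=np.array([.5357,-.1685]); ty=-.0674; ux=np.array([np.cos(ty),np.sin(ty)])
t=S-.050*ux; print(t); go([t[0],t[1],.181],Rt(ty))
E
```

```text
[ 0.48581353 -0.16513255]
delta_pos [-1.98, 39.05, -2.24] dr [-0.2, -27.3, 8.6]
```

The descent stopped short, at z 0.071 and off line, although the grip reads 50 mm. Time to look.

```bash
python3 - <<'E'
from h import *
s=robot.observe();print(s["qpos"].round(3),s["tool_pos"].round(3),s["tool_rot"].round(3),s["grip_force"])
im,p=shot("wrist","w6");sc,ps=shot("scene","s6")
a=cv2.resize(sc[150:300,60:220],(410,384),interpolation=cv2.INTER_CUBIC)
cv2.imwrite("pics/m6.png",np.hstack([im[:,70:460],a])[:,:,::-1])
E
```

```text
[ 0.395  0.257  1.982 -0.372  0.484  2.174] [0.483 0.226 0.158] [ 3.106 -0.475  0.094] 14.967492073774338
```

View pics/m6.png

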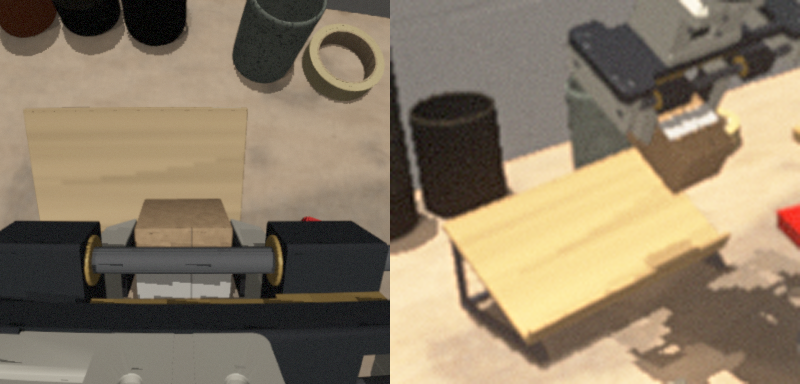

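The box is squarely held, at (185,230) in the left pane, and the rack is empty. The grip height is uncertain, so I'll work out the in-hand height from the box's edges, numerically from here on because the picture allowance is used up.

```bash
cat > edge.py <<'E'
from h import *
s=robot.observe(); R0=Ro.from_euler('xyz',s["tool_rot"]); t0=s["tool_pos"]
p=viewer.camera_params("wrist")
T=np.eye(4);T[:3,:3]=R0.as_matrix().T@p["T"][:3,:3];T[:3,3]=R0.inv().apply(p["T"][:3,3]-t0); pt=dict(p,T=T)
print(T.round(3).tolist())
E
python3 - <<'E'
from edge import *
print("a pred",proj(pt,[[.036,.0285,-.033],[.036,-.0285,-.033],[.036,.0285,.007],[.036,-.0285,.007]]).round(1).tolist())
print("b plan",proj(pt,[[.033,.025,-.038],[.033,-.025,-.038],[.033,.025,.007],[.033,-.025,.007]]).round(1).tolist())
print("b high",proj(pt,[[.033,.025,-.013],[.033,-.025,-.013],[.033,.025,.032],[.033,-.025,.032]]).round(1).tolist())
for f,u in(("w5",(200,225,250,300)),("w6",(230,245,270,285))):
    g=cv2.imread(f"pics/{f}.png",0).astype(float)
    for a in u:
        c=g[140:300,a-4:a+5].mean(1); d=np.abs(c[3:]-c[:-3]); print(f,a,[(i+141,round(c[i+3]-c[i])) for i in range(1,len(d)-1) if d[i]>12 and d[i]>=d[i-1] and d[i]>=d[i+1]])
    for v in (180,188,205,212,235,240):
        c=g[v-1:v+2,180:330].mean(0); d=np.abs(c[3:]-c[:-3]); print(f,"row",v,[(i+181,round(c[i+3]-c[i])) for i in range(1,len(d)-1) if d[i]>15 and d[i]>=d[i-1] and d[i]>=d[i+1]])
E
```

```text
[[0.001, -0.966, -0.258, 0.069], [1.0, 0.001, 0.0, 0.001], [-0.0, -0.258, 0.966, -0.158], [0.0, 0.0, 0.0, 1.0]]
a pred [[313.6, 189.9], [186.8, 189.9], [299.7, 172.7], [201.9, 172.6]]
b plan [[307.5, 199.5], [192.6, 199.4], [293.6, 177.7], [208.1, 177.7]]
b high [[298.8, 185.8], [202.3, 185.8], [288.5, 169.9], [213.7, 169.8]]
w5 200 [(148, 83), (155, -40), (173, 38), (176, -31), (177, -31), (181, -46), (193, 57), (212, -68), (245, -37), (248, 16), (251, 16), (265, -47), (273, 66)]
w5 225 [(148, 83), (169, -18), (175, -119), (193, 64), (214, -69), (245, -33), (248, 16), (252, 13), (256, 12), (264, -45), (273, 75), (281, -35)]
w5 250 [(147, 77), (166, -79), (175, -54), (193, 64), (213, -73), (246, -34), (248, 20), (252, 13), (262, -45), (273, 74), (281, -34)]
w5 300 [(147, 81), (154, -40), (172, 23), (176, -88), (193, 54), (214, -71), (245, -36), (248, 20), (265, -48), (273, 71), (280, -32), (281, -32)]
w5 row 180 [(188, 55), (199, -73), (201, -68), (303, 45), (317, -36)]
w5 row 188 [(196, -32), (309, 33), (317, -27)]
w5 row 205 [(182, -64), (193, 30), (260, -67), (263, 75), (312, -31)
[... 264 characters left out ...]
0)]
w6 230 [(198, -62), (228, 21), (245, -75), (249, 12), (270, -20), (274, 43), (283, 61), (296, -67)]
w6 245 [(198, -60), (228, 26), (246, -63), (249, 14), (270, -19), (274, 40), (281, 53)]
w6 270 [(198, -64), (227, 23), (245, -66), (249, 15), (263, -32), (266, 20), (270, -18), (274, 44), (283, 61), (296, -56)]
w6 285 [(198, -64), (227, 19), (245, -70), (249, 14), (270, -17), (274, 41), (284, 61), (296, -88)]
w6 row 180 []
w6 row 188 [(310, -16)]
w6 row 205 [(212, -59), (292, 54), (309, -17)]
w6 row 212 [(209, -54), (295, 43)]
w6 row 235 [(199, -86), (204, 107), (259, -18), (262, 22), (302, -102), (306, 90)]
w6 row 240 [(197, -81), (204, 111), (259, -19), (262, 27), (301, -111), (308, 81)]
```

```bash
python3 - <<'E'
from h import *
go([.5038,-.1663,.20],Rt(-.0674,-.047,-.0674+np.pi))
E
```

```text
delta_pos [0.11, 39.49, -2.8] dr [-0.3, -30.6, 8.6]
```

>>> step_arm --increments '[{"delta_pos": [2, 3, -3.5], "dr": [0, 0, 0], "fingers": 0.6}, {"delta_pos": [2, 8.5, -4], "dr": [0, -7.5, 2], "fingers": 0.6}, {"delta_pos": [1.5, 14, -4], "dr": [0, -15, 4], "fingers": 0.6}, {"delta_pos": [1, 19.5, -3.8], "dr": [-0.2, -23, 6.5], "fingers": 0.6}, {"delta_pos": [0.5, 25, -3.5], "dr": [-0.3, -30.6, 8.6], "fingers": 0.6}]'

```text
time: 17.25
tool_pos: [0.4925, -0.0248, 0.1996]
tool_rot: [3.137, 0.057, -0.071]
contact_force: [1.2, 0.2, -0.7]
opening: 0.0502
grip_force: 15.0
```

```bash
python3 - <<'E'
from h import *
go([.5038,-.1663,.20],Rt(-.0674,-.047,-.0674+np.pi))
E
```

```text
delta_pos [2.12, 14.04, -0.1] dr [0.2, 0.6, -0.2]
```

>>> step_arm --increments '[{"delta_pos": [0.8, 5, 0], "dr": [0, 0, 0], "fingers": 0.6}, {"delta_pos": [1.5, 10, 0], "dr": [0, 0, 0], "fingers": 0.6}, {"delta_pos": [2.1, 14, 0], "dr": [0, 0, 0], "fingers": 0.6}, {"delta_pos": [2.1, 14, 0], "dr": [0, 0, 0], "fingers": 0.6}, {"delta_pos": [2.1, 14, 0], "dr": [0, 0, 0], "fingers": 0.6}]'

```text
time: 17.88
tool_pos: [0.5034, -0.1635, 0.1983]
tool_rot: [3.138, 0.055, -0.069]
contact_force: [0.4, 0.1, 0.0]
opening: 0.0499
grip_force: 15.0
```

```bash
python3 - <<'E'
from edge import *
im=shot("wrist","w7")[0]; g=cv2.cvtColor(im,cv2.COLOR_RGB2GRAY).astype(float)
for a in (230,245,270,285):
    c=g[140:300,a-4:a+5].mean(1); d=np.abs(c[3:]-c[:-3]); print(a,[(i+141,round(c[i+3]-c[i])) for i in range(1,len(d)-1) if d[i]>12 and d[i]>=d[i-1] and d[i]>=d[i+1]])
for v in (205,212,222,235):
    c=g[v-1:v+2,180:330].mean(0); d=np.abs(c[3:]-c[:-3]); print("row",v,[(i+181,round(c[i+3]-c[i])) for i in range(1,len(d)-1) if d[i]>15 and d[i]>=d[i-1] and d[i]>=d[i+1]])
print("pred dx-21,z32:",proj(pt,[[.012,.025,-.013],[.012,-.025,-.013],[.012,.025,.032],[.012,-.025,.032]]).round(1).tolist())
# box a on the plate: white band + orange discs
print([b for b in blobs(feats(im)["orange"],25)][:5]); print("disc pred",proj(p,Ro.from_euler('z',-.0674).apply(STD[:4])+[.5357,-.1685,.0065]).round(1).tolist())
print("a band pred", proj(p,[[.5856,-.172,.114]]).round(1).tolist(),[b for b in blobs(feats(im)["white"],60) if b[1][1]<240][:8])
go([.5038,-.1663,.115],Rt(-.0674,-.047,-.0674+np.pi))
E
```

```text
[[0.0, -0.966, -0.258, 0.069], [1.0, 0.0, 0.001, 0.001], [-0.0, -0.258, 0.966, -0.158], [0.0, 0.0, 0.0, 1.0]]
230 [(145, 34), (156, -31), (159, 102), (163, -28), (198, -58), (246, -44), (273, 77), (292, 32)]
245 [(145, 37), (156, -17), (160, 59), (198, -58), (228, 13), (246, -46), (273, 75), (293, 26)]
270 [(144, 39), (159, 136), (169, -83), (197, -58), (198, -58), (246, -44), (273, 78), (291, 33)]
285 [(144, 38), (159, 136), (170, -80), (198, -74), (246, -40), (273, 74), (290, 33)]
row 205 [(190, -75), (212, -53), (292, 85), (298, -34)]
row 212 [(190, -58), (199, -76), (209, 49), (293, 16), (297, -57), (308, 72), (316, -22)]
row 222 [(192, -50), (204, -29), (301, 22), (311, 38), (314, -19), (320, 43)]
row 235 [(200, -69), (203, 67), (262, 16), (301, -61), (306, 59)]
pred dx-21,z32: [[297.0, 224.1], [203.8, 224.0], [287.4, 200.2], [214.5, 200.1]]
[(42, [317.6, 62.2], [314, 53, 7, 18])]
disc pred [[197.9, 63.1], [309.7, 63.0], [206.0, 218.2], [301.8, 218.0]]
a band pred [[254.4, 90.8]] [(24438, [424.4, 119.0], [293, 0, 219, 221]), (20331, [72.2, 126.2], [0, 0, 158, 245]), (9327, [253.7, 105.3], [182, 44, 146, 127]), (1451, [194.6, 7.4], [124, 0, 147, 22]), (615, [460.5, 230.7], [433, 212, 45, 33]), (181, [123.2, 27.0], [108, 18, 27, 19]), (120, [504.0, 19.1], [491, 13, 21, 16]), (99, [293.8, 200.1], [286, 193, 15, 17])]
delta_pos [0.51, 0.29, 8.35] dr [0.2, 0.4, -0.1]
```

>>> step_arm --increments '[{"delta_pos": [0.2, 0.3, 3], "dr": [0, 0.4, 0], "fingers": 0.6}, {"delta_pos": [0.4, 0.3, 6], "dr": [0, 0.4, 0], "fingers": 0.6}, {"delta_pos": [0.5, 0.3, 7.5], "dr": [0, 0.4, 0], "fingers": 0.6}, {"delta_pos": [0.5, 0.3, 8.3], "dr": [0, 0.4, 0], "fingers": 0.6}, {"delta_pos": [0.5, 0.3, 8.6], "dr": [0, 0.4, 0], "fingers": 0.6}]'

```text
time: 18.55
tool_pos: [0.5041, -0.1671, 0.1132]
tool_rot: [3.137, 0.046, -0.068]
contact_force: [-0.2, -0.3, -1.2]
opening: 0.0502
grip_force: 15.0
```

>>> step_arm --increments '[{"delta_pos": [0, 0, 0.1], "dr": [0, 0, 0], "fingers": 0.6}, {"delta_pos": [0, 0, 0.2], "dr": [0, 0, 0], "fingers": 0.6}, {"delta_pos": [0, 0, 0.3], "dr": [0, 0, 0], "fingers": 0.6}, {"delta_pos": [0, 0, 0.4], "dr": [0, 0, 0], "fingers": 0.6}, {"delta_pos": [0, 0, 0.4], "dr": [0, 0, 0], "fingers": 0.6}]'

```text
time: 19.18
tool_pos: [0.5036, -0.1674, 0.1089]
tool_rot: [3.137, 0.047, -0.069]
contact_force: [0.1, -0.4, -1.1]
opening: 0.0496
grip_force: 15.0
```

>>> step_arm --increments '[{"delta_pos": [0, 0, 0.1], "dr": [0, 0, 0], "fingers": 0.6}, {"delta_pos": [0, 0, 0.15], "dr": [0, 0, 0], "fingers": 0.6}, {"delta_pos": [0, 0, 0.2], "dr": [0, 0, 0], "fingers": 0.6}, {"delta_pos": [0, 0, 0.25], "dr": [0, 0, 0], "fingers": 0.6}, {"delta_pos": [0, 0, 0.25], "dr": [0, 0, 0], "fingers": 0.6}]'

```text
time: 19.8
tool_pos: [0.5035, -0.1674, 0.1064]
tool_rot: [3.137, 0.047, -0.069]
contact_force: [-1.1, 0.3, 0.2]
opening: 0.0496
grip_force: 15.0
```

>>> step_arm --increments '[{"delta_pos": [0, 0, 0.05], "dr": [0, 0, 0], "fingers": 0.6}, {"delta_pos": [0, 0, 0.1], "dr": [0, 0, 0], "fingers": 0.6}, {"delta_pos": [0, 0, 0.15], "dr": [0, 0, 0], "fingers": 0.6}, {"delta_pos": [0, 0, 0.15], "dr": [0, 0, 0], "fingers": 0.6}, {"delta_pos": [0, 0, 0.15], "dr": [0, 0, 0], "fingers": 0.6}]'

```text
time: 20.42
tool_pos: [0.5035, -0.1674, 0.105]
tool_rot: [3.137, 0.047, -0.069]
contact_force: [0.2, 0.8, -0.4]
opening: 0.0499
grip_force: 15.0
```

>>> step_arm --increments '[{"delta_pos": [0, 0, 0.1], "dr": [0, 0, 0], "fingers": 0.6}, {"delta_pos": [0, 0, 0.15], "dr": [0, 0, 0], "fingers": 0.6}, {"delta_pos": [0, 0, 0.2], "dr": [0, 0, 0], "fingers": 0.6}, {"delta_pos": [0, 0, 0.2], "dr": [0, 0, 0], "fingers": 0.6}, {"delta_pos": [0, 0, 0.2], "dr": [0, 0, 0], "fingers": 0.6}]'

```text
time: 21.05
tool_pos: [0.5034, -0.1674, 0.103]
tool_rot: [3.137, 0.047, -0.069]
contact_force: [-1.3, 0.5, -1.2]
opening: 0.0499
grip_force: 15.0
```

```bash
python3 - <<'E'
from edge import *
im=shot("wrist","w8")[0]; g=cv2.cvtColor(im,cv2.COLOR_RGB2GRAY).astype(float)
for a in (230,245,270,285):
    c=g[140:300,a-4:a+5].mean(1); d=np.abs(c[3:]-c[:-3]); print(a,[(i+141,round(c[i+3]-c[i])) for i in range(1,len(d)-1) if d[i]>12 and d[i]>=d[i-1] and d[i]>=d[i+1]])
for v in (203,207,212,222,235):
    c=g[v-1:v+2,180:330].mean(0); d=np.abs(c[3:]-c[:-3]); print("row",v,[(i+181,round(c[i+3]-c[i])) for i in range(1,len(d)-1) if d[i]>15 and d[i]>=d[i-1] and d[i]>=d[i+1]])
# front faces in scene: long_foot/box b lower edge
sc,ps=shot("scene","s8"); R=Ro.from_euler('z',-.0674)
bx=np.array([-.053,0,.068]); co=np.array([[i*.033,j*.025,k*.045] for k in(0,1) for i in(-1,1) for j in (1,)])+bx
print("scene corners pred (+y face: bottom near,far; top near,far)",proj(ps,R.apply(co)+[.5357,-.1685,.006]).round(1).tolist())
G=cv2.cvtColor(sc,cv2.COLOR_RGB2GRAY).astype(int)
for k in(-.02,0,.02):
    q=proj(ps,R.apply(np.array([[bx[0]+k,.025,.068],[bx[0]+k,.025,.113]]))+[.5357,-.1685,.006]); u=int(round(q[0,0])); print(u,q[:,1].round(1),G[155:205,u].tolist())
E
```

```text
[[0.0, -0.966, -0.258, 0.069], [1.0, 0.0, 0.001, 0.001], [-0.0, -0.258, 0.966, -0.158], [0.0, 0.0, 0.0, 1.0]]
230 [(161, -95), (172, 25), (180, -23), (194, 80), (198, -56), (246, -45), (273, 73), (291, 30), (292, 30)]
245 [(161, -93), (172, 24), (191, -29), (194, 68), (198, -56), (246, -44), (273, 73), (293, 32)]
270 [(161, -97), (171, 26), (191, -12), (194, 52), (198, -58), (246, -40), (254, -17), (273, 75), (292, 32)]
285 [(161, -89), (172, 30), (190, -15), (194, 50), (198, -57), (245, -35), (248, 20), (253, -26), (273, 74), (293, 20)]
row 203 [(212, -53), (291, 50)]
row 207 [(211, -51), (293, 52)]
row 212 [(209, -50), (295, 51)]
row 222 [(204, -22), (301, 21)]
row 235 [(200, -58), (204, 62), (262, 16), (302, -58), (306, 57)]
scene corners pred (+y face: bottom near,far; top near,far) [[293.7, 194.7], [276.5, 187.1], [294.6, 178.7], [277.1, 171.6]]
290 [193.1 177.3] [189, 198, 203, 199, 184, 175, 143, 97, 87, 89, 108, 115, 97, 84, 82, 95, 121, 119, 116, 114, 117, 113, 105, 99, 103, 100, 96, 99, 100, 94, 100, 96, 97, 97, 96, 94, 105, 121, 125, 124, 127, 129, 135, 140, 133, 116, 99, 96, 99, 100]
285 [190.8 175.1] [47, 40, 54, 96, 118, 117, 99, 102, 96, 98, 104, 126, 137, 109, 88, 84, 99, 112, 112, 99, 94, 87, 96, 87, 91, 95, 96, 93, 93, 90, 93, 93, 90, 88, 100, 119, 124, 133, 153, 142, 98, 49, 63, 127, 180, 176, 141, 121, 121, 115]
280 [188.5 173. ] [73, 80, 78, 77, 89, 117, 125, 130, 131, 129, 127, 128, 126, 129, 129, 129, 127, 128, 124, 130, 128, 127, 129, 124, 116, 106, 95, 85, 91, 87, 89, 97, 114, 125, 128, 131, 126, 123, 127, 125, 104, 75, 95, 130, 147, 140, 112, 106, 104, 101]
```

>>> step_arm --increments '[{"delta_pos": [0, 0, 0.1], "dr": [0, 0, 0], "fingers": 0.6}, {"delta_pos": [0, 0, 0.15], "dr": [0, 0, 0], "fingers": 0.6}, {"delta_pos": [0, 0, 0.2], "dr": [0, 0, 0], "fingers": 0.6}, {"delta_pos": [0, 0, 0.25], "dr": [0, 0, 0], "fingers": 0.6}, {"delta_pos": [0, 0, 0.3], "dr": [0, 0, 0], "fingers": 0.6}]'

```text
time: 21.78
tool_pos: [0.5032, -0.1674, 0.0999]
tool_rot: [3.137, 0.047, -0.069]
contact_force: [0.4, 0.1, -1.3]
opening: 0.0501
grip_force: 15.0
```

>>> step_arm --increments '[{"delta_pos": [0, 0, 0.1], "dr": [0, 0, 0], "fingers": 0.6}, {"delta_pos": [0, 0, 0.15], "dr": [0, 0, 0], "fingers": 0.6}, {"delta_pos": [0, 0, 0.2], "dr": [0, 0, 0], "fingers": 0.6}, {"delta_pos": [0, 0, 0.2], "dr": [0, 0, 0], "fingers": 0.6}, {"delta_pos": [0, 0, 0.2], "dr": [0, 0, 0], "fingers": 0.6}]'

```text
time: 22.4
tool_pos: [0.5031, -0.1674, 0.098]
tool_rot: [3.137, 0.047, -0.069]
contact_force: [-1.2, 0.5, -1.0]
opening: 0.0499
grip_force: 15.0
```

>>> step_arm --increments '[{"delta_pos": [0, 0, 0.1], "dr": [0, 0, 0], "fingers": 0.6}, {"delta_pos": [0, 0, 0.15], "dr": [0, 0, 0], "fingers": 0.6}, {"delta_pos": [0, 0, 0.2], "dr": [0, 0, 0], "fingers": 0.6}, {"delta_pos": [0, 0, 0.2], "dr": [0, 0, 0], "fingers": 0.6}, {"delta_pos": [0, 0, 0.2], "dr": [0, 0, 0], "fingers": 0.6}]'

```text
time: 23.02
tool_pos: [0.5038, -0.1674, 0.0968]
tool_rot: [3.137, 0.045, -0.069]
contact_force: [1.1, 0.7, 7.1]
opening: 0.0502
grip_force: 15.0
```

```bash
python3 - <<'E'
from edge import *
im=shot("wrist","w9")[0]; g=cv2.cvtColor(im,cv2.COLOR_RGB2GRAY).astype(float)
for a in (230,270):
    c=g[180:300,a-4:a+5].mean(1); d=np.abs(c[3:]-c[:-3]); print(a,[(i+181,round(c[i+3]-c[i])) for i in range(1,len(d)-1) if d[i]>12 and d[i]>=d[i-1] and d[i]>=d[i+1]])
sc,ps=shot("scene","s9"); G=cv2.cvtColor(sc,cv2.COLOR_RGB2GRAY).astype(int)
for u in(280,285,290): print(u,G[165:205,u].tolist())
E
```

```text
[[0.0, -0.966, -0.258, 0.069], [1.0, 0.0, 0.001, 0.001], [-0.0, -0.258, 0.966, -0.158], [0.0, 0.0, 0.0, 1.0]]
230 [(185, -25), (199, 22), (246, -44), (273, 74), (293, 21)]
270 [(195, -12), (198, -13), (246, -36), (250, -14), (273, 74), (293, 33)]
280 [126, 129, 126, 125, 128, 126, 127, 128, 129, 126, 127, 125, 129, 131, 126, 120, 115, 101, 95, 87, 87, 88, 88, 97, 112, 128, 133, 129, 127, 126, 102, 79, 95, 125, 141, 139, 115, 100, 102, 108]
285 [102, 128, 163, 175, 139, 98, 78, 85, 92, 113, 114, 102, 92, 93, 87, 91, 93, 95, 89, 93, 98, 92, 94, 91, 87, 93, 105, 129, 155, 144, 96, 49, 56, 133, 176, 178, 141, 119, 117, 120]
290 [111, 146, 160, 137, 91, 78, 83, 108, 121, 117, 113, 113, 118, 111, 105, 104, 98, 102, 98, 97, 94, 99, 96, 98, 100, 90, 89, 94, 105, 115, 129, 130, 140, 137, 132, 116, 99, 102, 97, 103]
```

Contact now (7 N). Release and rise.

>>> step_arm --increments '[{"delta_pos": [0, 0, 0], "dr": [0, 0, 0], "fingers": 0.1}, {"delta_pos": [0, 0, 0], "dr": [0, 0, 0], "fingers": -0.4}, {"delta_pos": [0, 0, 0], "dr": [0, 0, 0], "fingers": -0.5}, {"delta_pos": [0, 0, -1.5], "dr": [0, 0, 0], "fingers": -0.5}, {"delta_pos": [0, 0, -6], "dr": [0, 0, 0], "fingers": -0.5}]'

```text
time: 23.75
tool_pos: [0.5045, -0.1668, 0.1553]
tool_rot: [3.139, 0.052, -0.069]
contact_force: [0.3, -0.6, 1.1]
opening: 0.0687
grip_force: 0.0
```

>>> step_arm --increments '[{"delta_pos": [0, 0, -6], "dr": [0, -2, 0], "fingers": -1}, {"delta_pos": [-1, 0, -12], "dr": [0, -2.7, 0], "fingers": -1}, {"delta_pos": [-2, 0, -16], "dr": [0, -2.7, 0], "fingers": -1}, {"delta_pos": [-2, 0, -16], "dr": [0, -2.7, 0], "fingers": -1}, {"delta_pos": [-2, 0, -16], "dr": [0, -2.7, 0], "fingers": -1}]'

```text
time: 24.38
tool_pos: [0.4931, -0.1656, 0.3163]
tool_rot: [3.137, 0.095, -0.069]
contact_force: [0.1, -0.6, -1.0]
opening: 0.0918
grip_force: 0.0
```

```bash
cat > chk.py <<'E'
from h import *
S=np.array([.5357,-.1685]); ty=-.0674; Rz=Ro.from_euler('z',ty)
im,p=shot("wrist","w10"); f=feats(im); h=hsv(im)
print(robot.observe()["tool_pos"].round(3),robot.observe()["tool_rot"].round(3))
print("disc pred",proj(p,Rz.apply(STD[:4])+[*S,.0065]).round(1).tolist())
o=(h[...,0]>5)&(h[...,0]<22)&(h[...,1]>150); print("orange",[b for b in blobs(o,20) if b[0]<400]);print("dark",[b for b in blobs(f["dark"],40) if b[0]<600])
print("blue",blobs(f["blue"],40))
print("bands pred a,b",proj(p,Rz.apply([[.048,0,.108],[-.053,0,.113]])+[*S,.006]).round(1).tolist())
print("corners pred b top",proj(p,Rz.apply([[-.053+i*.033,j*.025,.113] for i in(-1,1) for j in(-1,1)])+[*S,.006]).round(0).tolist())
w=(h[...,1]<50)&(h[...,2]>150); print("white",[b for b in blobs(w,60) if 120<b[1][0]<390 and b[1][1]<260])
E
python3 chk.py
```

```text
[ 0.493 -0.165  0.316] [ 3.138  0.096 -0.069]
disc pred [[210.9, 56.8], [290.9, 56.7], [215.9, 171.9], [286.7, 171.7]]
orange [(125, [370.9, 206.8], [357, 198, 37, 26]), (118, [291.9, 56.7], [286, 50, 12, 14])]
dark [(547, [362.0, 18.6], [343, 0, 54, 33]), (311, [380.8, 222.1], [369, 212, 25, 22]), (258, [502.6, 6.1], [489, 0, 23, 17]), (238, [507.5, 163.6], [502, 146, 10, 34]), (134, [287.0, 171.9], [281, 166, 13, 13]), (131, [215.9, 171.8], [210, 166, 13, 13]), (129, [122.7, 8.8], [106, 0, 28, 19]), (85, [501.8, 204.0], [496, 197, 14, 13]), (44, [357.8, 217.2], [355, 213, 7, 10])]
blue [(990, [251.3, 117.6], [221, 109, 62, 18])]
bands pred a,b [[250.9, 78.6], [251.2, 164.9]]
corners pred b top [[271.0, 190.0], [232.0, 190.0], [272.0, 138.0], [230.0, 138.0]]
white [(5817, [251.3, 95.8], [199, 44, 105, 108]), (331, [276.3, 163.1], [258, 152, 32, 28]), (295, [234.2, 168.2], [221, 157, 35, 23])]
```

```bash
python3 - <<'E'
from h import *
S=np.array([.5357,-.1685]); Rz=Ro.from_euler('z',-.0674); ux=Rz.apply([1,0,0]);uy=Rz.apply([0,1,0])
im=cv2.imread("pics/w10.png")[:,:,::-1]; p=viewer.camera_params("wrist"); h=hsv(im)
for v in list(range(60,104,6))+list(range(126,200,6)): 
    m=[(int(x[0]),int(x[1]),int(x[2])) for x in h[v,251:252]]; print(v,m,end=" ")
print()
k=((h[...,0]>8)&(h[...,0]<25)&(h[...,1]>60)).astype(np.uint8)
L=proj(p,Rz.apply([[-.09,-.065,.068],[-.09,.065,.068],[.09,.065,.068],[.09,-.065,.068]])+[*S,.006])
q=np.zeros_like(k); cv2.fillPoly(q,[L.astype(np.int32)],1); k&=cv2.erode(q,np.ones((5,5)))
for b in blobs(k,40):
    x,y,w,hh=b[2]; print(b)
    for z in(.074,.114,.119):
        P=onplane(p,[(x,y),(x+w,y+hh)],z)-[*S,0]; print("  z",z,(P@ux*1000).round(0),(P@uy*1000).round(0))
E
```

```text
60 [(16, 89, 169)] 66 [(16, 91, 165)] 72 [(20, 15, 202)] 78 [(19, 18, 204)] 84 [(21, 9, 206)] 90 [(17, 89, 172)] 96 [(17, 89, 166)] 102 [(16, 93, 161)] 126 [(108, 54, 122)] 132 [(15, 90, 88)] 138 [(17, 103, 102)] 144 [(17, 93, 99)] 150 [(17, 103, 94)] 156 [(19, 24, 116)] 162 [(19, 20, 139)] 168 [(21, 22, 152)] 174 [(16, 94, 119)] 180 [(16, 98, 120)] 186 [(16, 96, 122)] 192 [(14, 53, 143)] 198 [(15, 60, 149)] 
(1163, [251.7, 56.4], [228, 45, 49, 24])
  z 0.074 [88. 60.] [ 28. -33.]
  z 0.114 [83. 58.] [ 26. -29.]
  z 0.119 [83. 58.] [ 25. -29.]
(1091, [251.8, 97.7], [229, 86, 47, 24])
  z 0.074 [39.  9.] [ 28. -33.]
  z 0.114 [40. 12.] [ 25. -29.]
  z 0.119 [40. 13.] [ 25. -29.]
(905, [253.4, 143.1], [234, 132, 40, 24])
  z 0.074 [-20. -53.] [ 23. -31.]
  z 0.114 [-13. -43.] [ 21. -28.]
  z 0.119 [-13. -42.] [ 21. -28.]
(382, [253.2, 174.5], [234, 170, 39, 10])
  z 0.074 [-73. -88.] [ 25. -31.]
  z 0.114 [-61. -75.] [ 22. -28.]
  z 0.119 [-60. -73.] [ 22. -27.]
(204, [291.3, 56.7], [284, 49, 16, 17])
  z 0.074 [83. 64.] [-41. -62.]
  z 0.114 [79. 61.] [-37. -55.]
  z 0.119 [78. 61.] [-36. -55.]
(202, [211.3, 56.6], [204, 49, 16, 16])
  z 0.074 [84. 65.] [58. 39.]
  z 0.114 [79. 62.] [52. 35.]
  z 0.119 [79. 62.] [52. 35.]
```

Both boxes are on the plate: a at stand x ≈ +48 and b at ≈ −51. The stand discs are unmoved. Now the cards.

```bash
python3 - <<'E'
from h import *
pt=viewer.camera_params("top"); c=onplane(pt,[(359.7,194.7)],.018)[0]; print(c)
go([c[0],c[1],.25],Rt(1.50))
E
```

```text
[ 0.50822423 -0.4189902   0.018     ]
delta_pos [3.89, 25.16, 6.31] dr [-4.1, 4.5, -89.8]
```

>>> step_arm --increments '[{"delta_pos": [0.8, 5, 1], "dr": [-0.8, 0.9, -10.4], "fingers": -1}, {"delta_pos": [1.6, 10, 2], "dr": [-1.5, 1.5, -20.8], "fingers": -1}, {"delta_pos": [2.4, 15, 4], "dr": [-2, 2.5, -31], "fingers": -1}, {"delta_pos": [3.2, 20, 5], "dr": [-2.5, 3, -41], "fingers": -1}, {"delta_pos": [3.9, 25, 6.3], "dr": [-3, 3.5, -51], "fingers": -1}]'

```text
time: 25.05
tool_pos: [0.5087, -0.4189, 0.2491]
tool_rot: [-3.14, 0.031, 0.829]
contact_force: [0.6, -0.3, -0.1]
opening: 0.0917
grip_force: 0.0
```

```bash
python3 - <<'E'
from h import *
go([.508,-.419,.20],Rt(1.50))
E
```

```text
delta_pos [0.09, -0.04, 4.91] dr [-0.7, 1.6, -38.5]
```

>>> step_arm --increments '[{"delta_pos": [0, 0, 1.5], "dr": [-0.2, 0.4, -10], "fingers": -1}, {"delta_pos": [0, 0, 3], "dr": [-0.4, 0.8, -20], "fingers": -1}, {"delta_pos": [0, 0, 4.5], "dr": [-0.6, 1.2, -30], "fingers": -1}, {"delta_pos": [0, 0, 4.9], "dr": [-0.7, 1.6, -38.5], "fingers": -1}, {"delta_pos": [0, 0, 4.9], "dr": [-0.7, 1.6, -38.5], "fingers": -1}]'

```text
time: 25.68
tool_pos: [0.5074, -0.4184, 0.2002]
tool_rot: [-3.14, 0.0, 1.493]
contact_force: [-0.3, 0.0, 0.7]
opening: 0.0919
grip_force: 0.0
```

```bash
cat > cards.py <<'E'
from h import *
print(robot.observe()["tool_pos"].round(4),robot.observe()["tool_rot"].round(3))
im,p=shot("wrist","w11"); h=hsv(im); q=proj(p,[[.508,-.419,.018]])[0]; print("pred",q.round(1))
w=((h[...,1]<60)&(h[...,2]>110)).astype(np.uint8); w=cv2.morphologyEx(w,cv2.MORPH_CLOSE,np.ones((9,9),np.uint8))
cs=[c for c in cv2.findContours(w,0,1)[0] if cv2.contourArea(c)>200]
c=min(cs,key=lambda c:np.hypot(*(c[:,0].mean(0)-q))); W=onplane(p,c[:,0].astype(float),.018)[:,:2]*1000
r=cv2.minAreaRect(W.astype(np.float32)); print("area",cv2.contourArea(c),"bbox",cv2.boundingRect(c),"rect mm",np.round(r[0],1),np.round(r[1],1),round(r[2],1)); print(cv2.boxPoints(r).round(0).tolist())
E
python3 cards.py
```

```text
[ 0.5074 -0.4184  0.2002] [-3.14   0.     1.493]
pred [254.2 173.7]
area 1304.0 bbox (176, 213, 87, 34) rect mm [ 457.4 -487.6] [ 44.9 110.5] 85.8
[[401.0, -506.0], [511.0, -514.0], [514.0, -469.0], [404.0, -461.0]]
```

```bash
python3 - <<'E'
from h import *
im=cv2.imread("pics/w11.png")[:,:,::-1]; h=hsv(im)
print("row174",[tuple(int(a) for a in h[174,u]) for u in range(210,300,6)])
print("row150",[tuple(int(a) for a in h[150,u]) for u in range(210,300,6)])
print("col254",[(v,*[int(a) for a in h[v,254]]) for v in range(120,240,6)])
E
```

```text
row174 [(16, 80, 102), (16, 75, 102), (17, 73, 102), (15, 72, 99), (15, 36, 114), (18, 26, 126), (18, 32, 121), (26, 34, 111), (30, 25, 101), (28, 26, 129), (18, 30, 127), (15, 29, 125), (15, 76, 104), (15, 73, 105), (15, 75, 106)]
row150 [(16, 69, 130), (16, 66, 132), (16, 65, 133), (15, 67, 118), (20, 29, 157), (38, 5, 204), (50, 4, 218), (60, 2, 217), (26, 21, 185), (23, 22, 183), (25, 14, 214), (20, 22, 213), (16, 62, 160), (15, 58, 166), (16, 62, 173)]
col254 [(120, 18, 52, 146), (126, 18, 52, 147), (132, 17, 57, 161), (138, 90, 2, 216), (144, 50, 4, 218), (150, 50, 4, 218), (156, 50, 3, 219), (162, 22, 28, 163), (168, 18, 31, 125), (174, 21, 26, 127), (180, 18, 30, 126), (186, 24, 32, 118), (192, 23, 29, 143), (198, 20, 22, 212), (204, 18, 26, 126), (210, 17, 55, 175), (216, 16, 63, 181), (222, 16, 62, 178), (228, 17, 65, 180), (234, 16, 62, 180)]
```

Saturation below 42 separates the cards well.

```bash
sed -i 's/(h\[...,1\]<60)&(h\[...,2\]>110)/(h[...,1]<43)\&(h[...,2]>90)/; s/np.ones((9,9)/np.ones((5,5)/' cards.py; python3 cards.py
```

```text
[ 0.5077 -0.4186  0.201 ] [-3.141e+00  1.000e-03  1.492e+00]
pred [253.8 173.3]
area 3341.5 bbox (232, 135, 49, 75) rect mm [ 511.1 -418.9] [90.6 56.3] 86.3
[[480.0, -462.0], [536.0, -466.0], [542.0, -375.0], [486.0, -372.0]]
```

```bash
python3 - <<'E'
from h import *
go([.511,-.419,.004],Rt(1.506))
E
```

```text
delta_pos [0.03, 0.3, 19.76] dr [0.0, 0.1, -0.8]
```

>>> step_arm --increments '[{"delta_pos": [0, 0.3, 5.5], "dr": [0, 0, -0.8], "fingers": -1}, {"delta_pos": [0, 0.3, 11], "dr": [0, 0, -0.8], "fingers": -1}, {"delta_pos": [0, 0.3, 16], "dr": [0, 0, -0.8], "fingers": -1}, {"delta_pos": [0, 0.3, 18.5], "dr": [0, 0, -0.8], "fingers": -0.8}, {"delta_pos": [0, 0.3, 19.6], "dr": [0, 0, -0.8], "fingers": -0.5}]'

```text
time: 26.4
tool_pos: [0.5109, -0.419, 0.0047]
tool_rot: [-3.141, 0.001, 1.507]
contact_force: [-0.0, -0.3, 0.4]
opening: 0.0772
grip_force: 0.0
```

>>> step_arm --increments '[{"delta_pos": [0, 0, 0.1], "dr": [0, 0, 0], "fingers": 0}, {"delta_pos": [0, 0, 0.1], "dr": [0, 0, 0], "fingers": 0.6}, {"delta_pos": [0, 0, 0.1], "dr": [0, 0, 0], "fingers": 0.6}, {"delta_pos": [0, 0, 0.1], "dr": [0, 0, 0], "fingers": 0.6}, {"delta_pos": [0, 0, 0.1], "dr": [0, 0, 0], "fingers": 0.6}]'

```text
time: 27.02
tool_pos: [0.512, -0.4203, 0.0069]
tool_rot: [3.138, 0.005, 1.509]
contact_force: [-1.1, 1.8, 6.8]
opening: 0.0571
grip_force: 15.0
```

>>> step_arm --increments '[{"delta_pos": [0, 0, -1], "dr": [0, 0, 0], "fingers": 0.6}, {"delta_pos": [0, 0, -5], "dr": [0, 0, 0], "fingers": 0.6}, {"delta_pos": [0, 0, -11], "dr": [0, 0, 0], "fingers": 0.6}, {"delta_pos": [0, 0, -17], "dr": [0, 0, 0], "fingers": 0.6}, {"delta_pos": [0, 0, -20], "dr": [0, 0, 0], "fingers": 0.6}]'

```text
time: 27.65
tool_pos: [0.5118, -0.4197, 0.2102]
tool_rot: [3.136, 0.007, 1.509]
contact_force: [0.4, -1.1, -1.4]
opening: 0.0573
grip_force: 15.0
```

```bash
python3 - <<'E'
from h import *
s=robot.observe();print(s["opening"],s["grip_force"]); im,p=shot("wrist","w12"); h=hsv(im)
R0=Ro.from_euler('xyz',s["tool_rot"]); print("cards in hand pred",proj(p,R0.apply([[i*.0455,j*.0285,-.013] for i in(-1,1) for j in(-1,1)])+s["tool_pos"]).round(1).tolist())
print("col254",[(v,*[int(a) for a in h[v,254]]) for v in range(150,245,5)])
go([.4846,-.1681,.20],Rt(1.503))
E
```

```text
0.057298672454534634 14.998541325330734
cards in hand pred [[205.9, 313.1], [301.9, 313.1], [197.8, 160.3], [310.4, 160.4]]
col254 [(150, 15, 60, 140), (155, 14, 58, 102), (160, 20, 8, 183), (165, 20, 15, 155), (170, 21, 25, 176), (175, 19, 25, 176), (180, 19, 26, 169), (185, 24, 27, 140), (190, 22, 28, 164), (195, 21, 29, 148), (200, 21, 31, 116), (205, 20, 28, 138), (210, 23, 32, 95), (215, 26, 32, 120), (220, 24, 29, 131), (225, 24, 24, 106), (230, 21, 29, 139), (235, 23, 29, 115), (240, 21, 30, 110)]
delta_pos [25.03, -4.36, 1.06] dr [0.5, 0.6, 0.3]
```

>>> step_arm --increments '[{"delta_pos": [5.5, -1, 0], "dr": [0, 0, 0], "fingers": 0.6}, {"delta_pos": [11, -2, 0], "dr": [0.2, 0.2, 0], "fingers": 0.6}, {"delta_pos": [16.5, -3, 0], "dr": [0.5, 0.6, 0.3], "fingers": 0.6}, {"delta_pos": [21.5, -4, 0], "dr": [0.5, 0.6, 0.3], "fingers": 0.6}, {"delta_pos": [25, -4.4, 0], "dr": [0.5, 0.6, 0.3], "fingers": 0.6}]'

```text
time: 28.32
tool_pos: [0.4816, -0.1645, 0.2044]
tool_rot: [-3.134, -0.008, 1.504]
contact_force: [1.4, 0.1, -1.0]
opening: 0.0573
grip_force: 15.0
```

```bash
python3 - <<'E'
from h import *
im,pt=shot("top","t12"); print(robot.observe()["tool_pos"])
go([.4846,-.1681,.135],Rt(1.503))
E
```

```text
[ 0.48129748 -0.1610833   0.20445199]
delta_pos [-0.75, 0.44, 6.93] dr [-0.5, -0.6, 0.2]
```

>>> step_arm --increments '[{"delta_pos": [0, 0, 1], "dr": [0, 0, 0], "fingers": 0.6}, {"delta_pos": [0, 0, 3], "dr": [0, 0, 0], "fingers": 0.6}, {"delta_pos": [0, 0, 5], "dr": [0, 0, 0], "fingers": 0.6}, {"delta_pos": [0, 0, 6.5], "dr": [0, 0, 0], "fingers": 0.6}, {"delta_pos": [0, 0, 7], "dr": [0, 0, 0], "fingers": 0.6}]'

```text
time: 29.0
tool_pos: [0.4816, -0.1667, 0.1333]
tool_rot: [-3.133, -0.008, 1.503]
contact_force: [0.0, -0.5, -0.9]
opening: 0.0568
grip_force: 15.0
```

```bash
python3 - <<'E'
from h import *
go([.4846,-.1681,.128],Rt(1.503))
E
```

```text
delta_pos [-0.12, 0.31, 0.52] dr [-0.5, -0.5, -0.0]
```

>>> step_arm --increments '[{"delta_pos": [-0.1, 0.3, 0.2], "dr": [-0.5, -0.5, 0], "fingers": 0.6}, {"delta_pos": [-0.1, 0.3, 0.4], "dr": [-0.5, -0.5, 0], "fingers": 0.6}, {"delta_pos": [-0.1, 0.3, 0.6], "dr": [-0.5, -0.5, 0], "fingers": 0.6}, {"delta_pos": [-0.1, 0.3, 0.7], "dr": [-0.5, -0.5, 0], "fingers": 0.6}, {"delta_pos": [-0.1, 0.3, 0.7], "dr": [-0.5, -0.5, 0], "fingers": 0.6}]'

```text
time: 29.62
tool_pos: [0.4851, -0.1674, 0.1276]
tool_rot: [3.14, 0.001, 1.504]
contact_force: [1.3, 0.0, -0.5]
opening: 0.0573
grip_force: 15.0
```

>>> step_arm --increments '[{"delta_pos": [0, 0, 0.1], "dr": [0, 0, 0], "fingers": 0.6}, {"delta_pos": [0, 0, 0.15], "dr": [0, 0, 0], "fingers": 0.6}, {"delta_pos": [0, 0, 0.2], "dr": [0, 0, 0], "fingers": 0.6}, {"delta_pos": [0, 0, 0.2], "dr": [0, 0, 0], "fingers": 0.6}, {"delta_pos": [0, 0, 0.2], "dr": [0, 0, 0], "fingers": 0.6}]'

```text
time: 30.25
tool_pos: [0.4851, -0.1674, 0.1259]
tool_rot: [3.14, 0.001, 1.504]
contact_force: [-1.8, 1.4, 5.3]
opening: 0.0572
grip_force: 15.0
```

Contact at 5 N. Release and rise.

>>> step_arm --increments '[{"delta_pos": [0, 0, 0], "dr": [0, 0, 0], "fingers": 0.1}, {"delta_pos": [0, 0, 0], "dr": [0, 0, 0], "fingers": -0.5}, {"delta_pos": [0, 0, 0], "dr": [0, 0, 0], "fingers": -0.6}, {"delta_pos": [0, 0, -1.5], "dr": [0, 0, 0], "fingers": -0.6}, {"delta_pos": [0, 0, -5], "dr": [0, 0, 0], "fingers": -0.6}]'

```text
time: 30.88
tool_pos: [0.4843, -0.167, 0.1756]
tool_rot: [-3.14, 0.0, 1.503]
contact_force: [0.0, -0.2, -0.1]
opening: 0.0736
grip_force: 0.0
```

>>> step_arm --increments '[{"delta_pos": [0, 0, -5], "dr": [0, 0, 0], "fingers": -1}, {"delta_pos": [0, 0, -10], "dr": [0, 0, 0], "fingers": -1}, {"delta_pos": [0, 0, -14], "dr": [0, 0, 0], "fingers": -1}, {"delta_pos": [0, 0, -14], "dr": [0, 0, 0], "fingers": -1}, {"delta_pos": [0, 0, -14], "dr": [0, 0, 0], "fingers": -1}]'

```text
time: 31.5
tool_pos: [0.4844, -0.167, 0.3153]
tool_rot: [3.14, 0.001, 1.504]
contact_force: [-0.2, -0.7, 0.0]
opening: 0.0917
grip_force: 0.0
```

```bash
python3 - <<'E'
from h import *
S=np.array([.5357,-.1685]); Rz=Ro.from_euler('z',-.0674)
im,p=shot("wrist","w13"); h=hsv(im); s=robot.observe(); print(s["tool_pos"].round(3),s["contact_force"].round(1))
print("discs",proj(p,Rz.apply(STD[:4])+[*S,.0065]).round(1).tolist())
o=(h[...,0]>5)&(h[...,0]<22)&(h[...,1]>140); print([b for b in blobs(o,40) if b[0]<500]); print([b for b in blobs(feats(im)["dark"],40) if b[0]<500])
w=((h[...,1]<43)&(h[...,2]>90)).astype(np.uint8)
C=proj(p,Rz.apply([[-.051+i*.0285,-.003+j*.0455,.131] for i,j in((-1,-1),(-1,1),(1,1),(1,-1))])+[*S,.006]); print("cards corners pred",C.round(0).tolist())
u0,v0=C.min(0).astype(int);u1,v1=C.max(0).astype(int)
for v in((v0+8),(v0+20),(v0+v1)//2): 
    c=h[v,u0-12:u1+12,2].astype(int); print(v,u0-12,c[::2].tolist())
print("col",v0-12,h[v0-12:v1+12,(u0+u1)//2-6,2].astype(int)[::2].tolist())
E
```

```text
[ 0.484 -0.167  0.315] [ 0.3 -0.7 -0.5]
discs [[346.2, 127.4], [340.7, 198.0], [235.8, 126.9], [236.7, 198.0]]
[(148, [412.3, 243.2], [400, 234, 24, 23]), (141, [416.2, 272.9], [405, 257, 20, 27]), (133, [93.7, 243.7], [84, 234, 22, 23]), (122, [346.4, 127.7], [341, 122, 12, 13]), (120, [91.5, 274.8], [83, 262, 20, 22]), (104, [340.7, 198.5], [335, 193, 12, 12]), (79, [443.3, 296.2], [431, 291, 24, 12]), (72, [466.3, 294.8], [456, 291, 21, 9]), (55, [384.1, 377.1], [377, 372, 15, 12]), (46, [503.3, 292.2], [498, 289, 14, 9]), (42, [424.0, 295.4], [417, 292, 15, 8])]
[(426, [6.9, 85.4], [0, 36, 16, 99]), (280, [435.5, 14.5], [427, 0, 15, 39]), (279, [181.9, 284.4], [170, 275, 24, 20]), (251, [388.4, 37.5], [378, 11, 34, 44]), (192, [499.4, 128.1], [482, 113, 30, 32]), (190, [481.1, 113.2], [466, 97, 29, 34]), (184, [287.0, 167.1], [285, 141, 6, 52]), (129, [235.6, 127.1], [230, 121, 12, 13]), (114, [503.0, 159.6], [493, 147, 19, 26]), (113, [302.0, 166.0], [300, 147, 5, 39]), (76, [504.3, 192.3], [497, 184, 15, 20]), (55, [484.3, 151.7], [479, 140, 12, 21]), (55, [380.7, 230.7], [373,
[... 300 characters left out ...]
 180, 199, 205, 205, 204, 207, 206, 208, 189, 203, 202, 167, 133, 77, 67]
155 216 [90, 109, 103, 97, 99, 116, 123, 131, 137, 154, 155, 153, 151, 151, 169, 196, 207, 204, 205, 182, 148, 152, 184, 204, 204, 202, 177, 172, 175, 175, 169, 98, 94, 73, 82, 73, 61]
173 216 [85, 99, 101, 100, 101, 101, 109, 103, 118, 116, 118, 121, 116, 111, 117, 119, 108, 117, 154, 144, 68, 77, 76, 143, 176, 126, 120, 119, 118, 120, 114, 87, 90, 81, 83, 59, 71]
col 123 [210, 211, 210, 209, 211, 184, 176, 200, 195, 204, 205, 204, 204, 205, 204, 210, 208, 205, 170, 154, 135, 117, 118, 117, 117, 115, 118, 174, 196, 129, 121, 120, 120, 125, 127, 129, 171, 172, 189, 198, 127, 120, 118, 157, 182, 184, 198, 202, 202, 161]
```

```bash
python3 -c "
from cell import robot
print(robot.hand_in())"
```

```text
the job is handed in; nothing more can be done
None
```

I've handed the job in after about 31.5 s of robot time. By my last camera measurements the stand is seated level, box_a and box_b are on the plate either side of the grip, and the cards lie on box_b; no verdict came back.

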